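Bring the borer's table to dial zero with the backlash taken up, lock it and start

ROBOT

A 6-joint arm with a two-finger parallel gripper is mounted at the origin on the work surface. World frame = base frame: x ahead of the robot, y to its left, z up, the work surface at z = 0. Lengths are in m, angles in rad, forces in N, time in s.
With the tool pointing down it reaches from about 0.35 to 0.975 m from the base axis. Payload 4.9 kg.
Tool frame: the origin (TCP) lies at the very end of the fingers, on their centre line; the grasp point (between the pads) lies 19 mm behind it; z points along the fingers, x is the direction in which the jaws open and shut, and the axes are right-handed (so a half turn about z gives the same grasp; the last joint's range is limited). The gripper opens to 85 mm and grips with 20 to 120 N. Pads are 22 mm wide; open, the fingers measure 114 mm over their backs; the gripper's body (76 mm by 85 mm) begins 54 mm behind the grasp point. The pads swing forward as they close: fully open they stand 13 mm farther back than shut.
Start: joints at [1.073, 0.053, 1.613, -0, 1.476, -0.119], TCP at [0.231, 0.581, 0.231] pointing down, gripper open.
Joint ranges: [-3.01, 3.01], [-1.01, 2.22], [0.06, 2.58], [-1.02, 4.17], [0.09, 2.62], [-3.14, 3.14]. Speed limits (rad/s): [2.57, 2.57, 3.14, 3.14, 3.14, 3.14].

INTERFACE

Orientations are given as a rotation vector (axis times angle).
In Python, from station import ctrl, get_image, calibration, job gives the robot as it stands.
- The arm moves only by the tool jog_arm, never from a script. Its argument "deltas" is a list of rows, each a list of 3 entries, a list of its own where there are three numbers: the turn, a rotation vector about the tool's x, y, z in degrees, then the shift along the tool's x, y, z in m, then the finger opening in m, from 0 to 0.0854. In form: [[[ax, ay, az], [tx, ty, tz], gripper], ...]. A call has 1 to 12 rows; each row is the pose to reach, as a shift and turn from the pose commanded when the call began, along the tool's axes at that moment; what a row does not reach only later rows make up. A row lasts 1/12 s, in which the tool goes at most 41.7 mm and 7.16 degrees, less where a joint would pass 70% of its speed; a pose out of reach is approached as far as the arm can. A call with a gripper value outside its range is refused whole. The fingers move at their own pace and stop on an object; "squeeze" is the grip in N (left out, the last holds). Time passes only in rows, so rows that repeat a pose let the fingers close. It gives the time, the measured TCP pose, the force and the opening at its end, in the units of the state.
- ctrl.get_obs(): the state, without advancing time (a new reading comes with each control period).
- get_image(name): name is "scene" or "side" or "wrist"; returns the picture (384x512x3 uint8, red, green, blue); there is no depth.
- calibration(name): a dict with "mtx" (3x3 intrinsics, pixels), "k1" (the pictures are not rectified: a ray, as slopes to the right and down, at radius r is drawn at 1 + k1 r^2 times it, then the intrinsics apply), "origin" and "rotation" of the camera in the world; the wrist camera has in their place "tool_from_camera" (4x4, takes a point from camera to tool coordinates, whose origin is the TCP and whose axes are the tool frame's). Camera axes: x right, y up, looking along -z (the intrinsics and any distortion apply to the point x, -y, -z); pixel columns grow to the right and rows downward; lengths in m; the calibration is good to about 2 mm. A picture is of the moment at which its call begins: read the wrist's pose just before it. calibration takes no time and is no camera call.
- job.finish_job(): hands the job in, once; it reports no verdict.
The state is a dict: "t": time; "q": joint angles; "dq": joint speeds; "effort": joint torques, N m; "tool_pos": TCP position; "tool_rot": TCP orientation; "contact_force": force on the tool from outside, world axes, zero at the start; "wrist_torque": the same for the moment, N m; "opening": finger opening in m.
Only numpy, scipy, OpenCV 4.12 (cv2) and the standard library are available. Lean on these libraries where they do the work, as an engineer would, in place of code of your own. Each camera call takes 0.05 s, during which the arm holds its last target.

TASK

Set the boring table for the next hole: the handwheel stands clockwise of dial zero, so wind it anticlockwise a good quarter turn past zero and come back clockwise straight up to zero, so that the screw's backlash is taken up. Then swing the table's clamp lever clockwise until it is fully tight, slide the thumb catch of the switch sideways so that its stop flap springs open, and press the start button fully in and let it go. Leave everything set like that and do not disturb the bowl, vase, drilled bar and wrench lying about.

Things in the scene. Friction and masses are not known exactly. Their poses are not given: they have to be found in the camera images.
- borer: Grey bench-top horizontal boring machine, fixed, base 380 x 300 mm; origin at bench level. x points from its front (operator's side) back to the motor, y left along the table's travel, z up. The base reaches 140 mm in front of the origin. The steel table spans 90 mm in front to 10 mm behind it and 150 mm to either side; top 141 mm, clamp nuts on it up to 203 mm above the bench.
- handwheel (a joint): Angle (rad) of the black handwheel, 100 mm across, at the table's right (-y) end. 0 = dial zero: long line of the steel dial collar (50 divisions) at the black index line, crank handle straight above the axis. Growing = clockwise seen facing the wheel, looking along +y; +pi/2: handle on the far (+x) side, -pi/2: near side. Starts at 0.6 to 1.25. Play of the screw: 0.6 rad. Stays where left; 2.5 N at the handle.
- handle_grip (a point): On the axis of the crank handle, 45 mm out from the wheel's face, 18 mm short of its end. The handle is a black cylinder 18 mm thick, 60 mm long, parallel to the screw axis, sticking out to the machine's -y, 38 mm from the screw axis; it spins freely on its pin, so it can be held while the wheel turns.
- wheel_centre (a point): Centre of the handwheel's outer face on the screw axis (which lies along the machine's y), 85 mm above the bench; in the machine's frame at x -40 mm, y -182 mm.
- work_table (a joint): Travel (m) of the boring table along the machine's y; clockwise turns push it to +y, 0.8 mm per rad (lead 5 mm). With the wheel at zero it stands at -0.00024 if zero was come up to clockwise with the play taken up, at +0.00024 if come to anticlockwise.
- lock_lever (a joint): Angle (rad) of the black clamp lever on the machine's front about its upright pivot: 0 = loose, pointing to the front (-x) and 0.6 rad to the right of it; growing = clockwise from above; 1.3 = stop, fully tight, pointing to the front and 0.7 rad to the left. Starts at 0 to 0.3. Takes about 0.2 N m (4 N at the grip), rather more near the end, and stays where left.
- lever_pivot (a point): Top centre of the clamp lever's round hub (26 mm across), 109 mm above the bench; the steel table's front edge is 28 mm behind the pivot axis.
- lever_grip (a point): On the axis of the lever's round grip, 16 mm thick, 55 mm from the pivot axis and 111 mm above the bench; the grip rises slightly and ends 19 mm further out. Below are only the machine's base (50 mm high) and, close to the hub, a boss 79 mm high.
- switch_box: Grey switch box 118 x 76 mm, 56 mm high at its front part, on a 132 x 90 mm foot plate fixed to the bench; origin at bench level. x points from the front (thumb catch) to the back (flap hinge, 43 mm behind the origin), y left, z up.
- stop_flap (a joint): Angle (rad) of the sprung stop flap (68 x 70 mm; shut, its top is 60 mm and its round pad 64 mm above the bench) about its back edge: 0 = shut (up to 0.03 slack), 1.85 = sprung fully open, leaning back. It springs up by itself once the catch is slid aside and stays open.
- thumb_latch (a joint): Travel of the thumb catch in m along the box's +y (to the left): 0 = catching the flap, the flap is free beyond 0.006, stop at 0.012. A spring (1.5 to 3 N) returns it when let go.
- latch_grip (a point): Middle of the thumb catch's small black ridged block, 14 x 14 mm, 10 mm high, standing on the box's front part; this point is 62.5 mm above the bench, 6 mm above the box's top there and 24 mm in front of the shut flap's edge.
- start_button (a joint): How far the start button is pressed, in m: 0 = out, 0.004 = fully in; a spring (1.8 to 4.2 N) brings it back.
- button_top (a point): Centre of the top of the round black start button (22 mm across, 10 mm proud) under the flap, 54 mm above the bench; 35 mm in front of the flap's hinge.
- bowl: Turned wooden bowl, 124 mm across, 48 mm high, loose; not to be disturbed. Origin under its centre.
- bud_vase: Turned dark bud vase, 54 mm across, 90 mm high, loose; not to be disturbed. Origin under its centre.
- vase_bar: Dark wooden bar with five holes, 42 x 210 x 36 mm, long side along its y, loose; not to be disturbed. Origin under its centre.
- clamp_wrench: Steel wrench 150 mm long along its x, lying loose; not to be disturbed.

How it is judged:
By the outcome, as a careful person would: the job done as asked, in the order asked, and still so for the second after the job is handed in, with the robot touching nothing.
It also fails if it takes over 64 s, if anything falls off the work surface, if the arm or the gripper's body presses on something with over 40 N, if the wrist force passes 120 N, or if a joint passes its speed limit or range.

## Working session

There is one attempt and no reset: what is moved stays moved. The work goes in short steps, Python scripts to look and compute and a tool call to move; the robot and the scene stay as the last step left them, time stands still between calls to the robot, and variables do not carry over. Pictures are saved under pics/ and viewed, and the job is handed in when it is done.

Besides the shell and the picture viewer there is one more tool, called after "Request:" as name([rows], argument=value, ...), one row to a line, values as JSON. jog_arm: Moves the arm, as the interface text tells. Its arguments: {"type":"object","properties":{"deltas":{"type":"array","items":{"type":"array"}},"squeeze":{"type":"number"}},"required":["deltas"]}

```bash
mkdir -p pics; ls; python3 - <<'E'
from station import ctrl,get_image,calibration,job
import cv2
o=ctrl.get_obs();print(o)
for n in("scene","side","wrist"):
    c=calibration(n);print(n,c)
    im=get_image(n);cv2.imwrite(f"pics/{n}0.png",im[:,:,::-1])
E
```

```text
pics
{'t': 0.0, 'q': array([ 1.07300570e+00,  5.33797660e-02,  1.61428718e+00, -1.09789089e-06,
        1.47601507e+00, -1.18999907e-01]), 'dq': array([-0.00140866, -0.00049389,  0.00198581,  0.00022825, -0.00029024,
        0.00052257]), 'effort': array([ 2.23386582e-03, -3.93675649e+01, -3.70182931e+01,  4.37884012e-05,
        6.87388223e-03, -1.53789489e-05]), 'tool_pos': array([0.23082277, 0.58014275, 0.2300529 ]), 'tool_rot': array([ 2.59914222,  1.76295865, -0.00291393]), 'contact_force': array([1.06789195, 0.67297214, 1.04125107]), 'wrist_torque': array([-0.01642983,  0.01250628,  0.01247148]), 'opening': 0.08547093387321054}
scene {'mtx': array([[347.76223526,   0.        , 266.46932753],
       [  0.        , 347.76223526, 191.95561513],
       [  0.        ,   0.        ,   1.        ]]), 'k1': -0.042006686682790936, 'origin': array([ 1.37084324, -0.08118079,  0.94321129]), 'rotation': array([0.61524172, 0.60029175, 1.43414362])}
side {'mtx': array([[347.19667355,   0.        , 255.10364171],
       [  0.        , 347.19667355, 192.07111488],
       [  0.        ,   0.        ,   1.        ]]), 'k1': -0.06564720659842617, 'origin': array([ 0.05378088, -0.65255671,  0.78802637]), 'rotation': array([ 0.80570089, -0.27680032, -0.58124817])}
wrist {'mtx': array([[296.27496169,   0.        , 252.39820732],
       [  0.        , 296.27496169, 191.05771571],
       [  0.        ,   0.        ,   1.        ]]), 'k1': -0.0793914138616874, 'tool_from_camera': array([[ 9.99999911e-01, -2.91106917e-04, -3.04479343e-04,
        -2.22335653e-04],
       [-3.67818023e-04, -9.55720115e-01, -2.94276956e-01,
        -7.51473271e-02],
       [-2.05330975e-04,  2.94277042e-01, -9.55720137e-01,
        -1.41823543e-01],
       [ 0.00000000e+00,  0.00000000e+00,  0.00000000e+00,
         1.00000000e+00]])}
```

View pics/scene0.png

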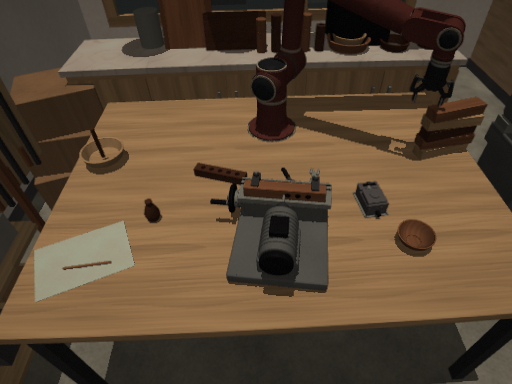

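View pics/side0.png

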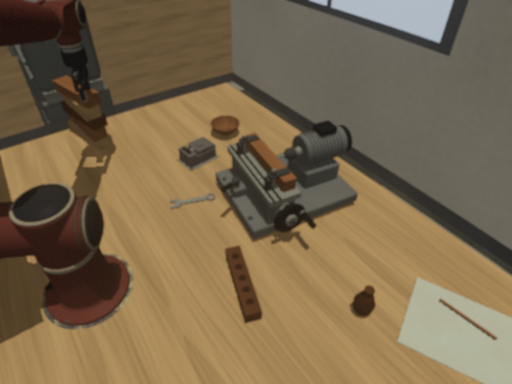

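View pics/wrist0.png

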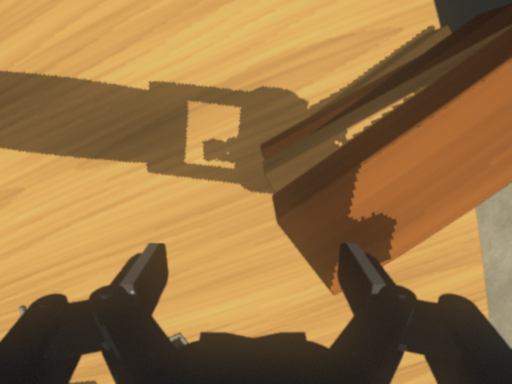

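```bash
cat > h.py <<'E'
import numpy as np, cv2
from scipy.spatial.transform import Rotation as R
from scipy.optimize import least_squares
from station import ctrl,get_image,calibration,job
def cam(n,obs=None):
    c=calibration(n)
    if n=="wrist":
        T=np.eye(4);T[:3,:3]=R.from_rotvec(obs["tool_rot"]).as_matrix();T[:3,3]=obs["tool_pos"]
        T=T@c["tool_from_camera"]
        return c["mtx"],c["k1"],T[:3,3],T[:3,:3]
    return c["mtx"],c["k1"],np.array(c["origin"]),R.from_rotvec(c["rotation"]).as_matrix()
def proj(C,P):
    K,k,o,M=C; p=(np.atleast_2d(P)-o)@M
    u=np.c_[p[:,0]/-p[:,2],-p[:,1]/-p[:,2]]; r2=(u**2).sum(1,keepdims=True)
    u=u*(1+k*r2); return u*[K[0,0],K[1,1]]+[K[0,2],K[1,2]]
def ray(C,px):
    K,k,o,M=C; d=(np.array(px,float)-[K[0,2],K[1,2]])/[K[0,0],K[1,1]]
    u=d.copy()
    for _ in range(20): u=d/(1+k*(u@u))
    v=M@np.array([u[0],-u[1],-1]); return o,v/np.linalg.norm(v)
def atz(C,px,z):
    o,v=ray(C,px); return o+v*(z-o[2])/v[2]
def crop(im,x0,y0,x1,y1,s,name):
    c=cv2.resize(im[y0:y1,x0:x1],None,fx=s,fy=s,interpolation=cv2.INTER_CUBIC)
    for i in range(x0-x0%10+10,x1,10):
        cv2.line(c,((i-x0)*s,0),((i-x0)*s,4 if i%50 else 12),(0,255,255),1)
        if i%20==0: cv2.putText(c,str(i),((i-x0)*s,20),0,.35,(0,255,255),1)
    for i in range(y0-y0%10+10,y1,10):
        cv2.line(c,(0,(i-y0)*s),(4,(i-y0)*s),(0,255,255),1)
        if i%20==0: cv2.putText(c,str(i),(6,(i-y0)*s+4),0,.35,(0,255,255),1)
    cv2.imwrite(name,c)
E
python3 - <<'E'
from h import *
a=cv2.imread("pics/scene0.png");b=cv2.imread("pics/side0.png")
crop(a,190,160,340,290,5,"pics/s1.png");crop(a,340,170,450,260,7,"pics/s2.png")
crop(b,210,110,360,240,5,"pics/d1.png");crop(b,160,110,250,215,5,"pics/d2.png")
E
```

```text
(no output)
```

View pics/s1.png

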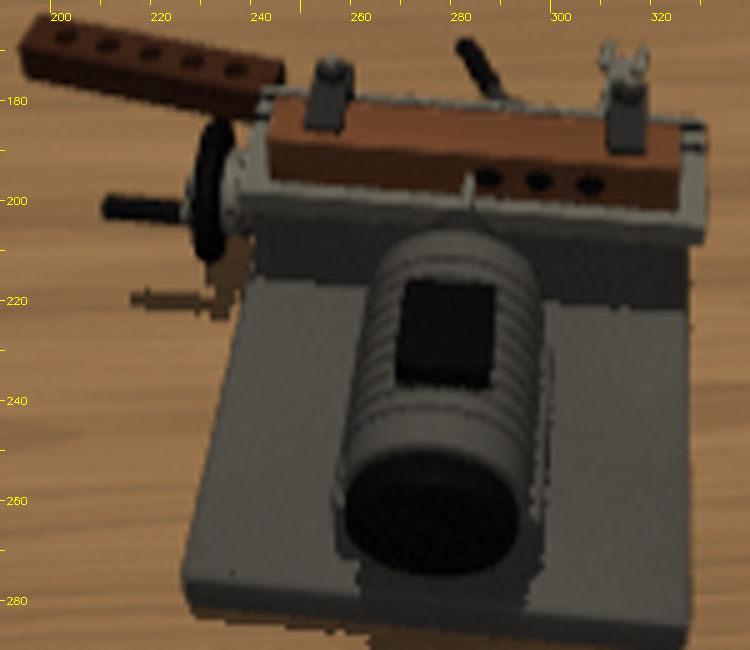

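View pics/s2.png

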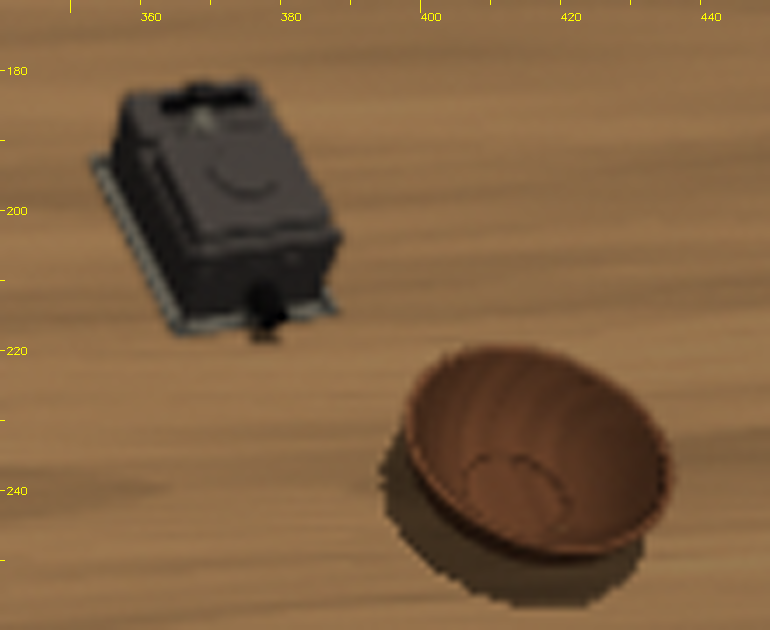

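View pics/d1.png

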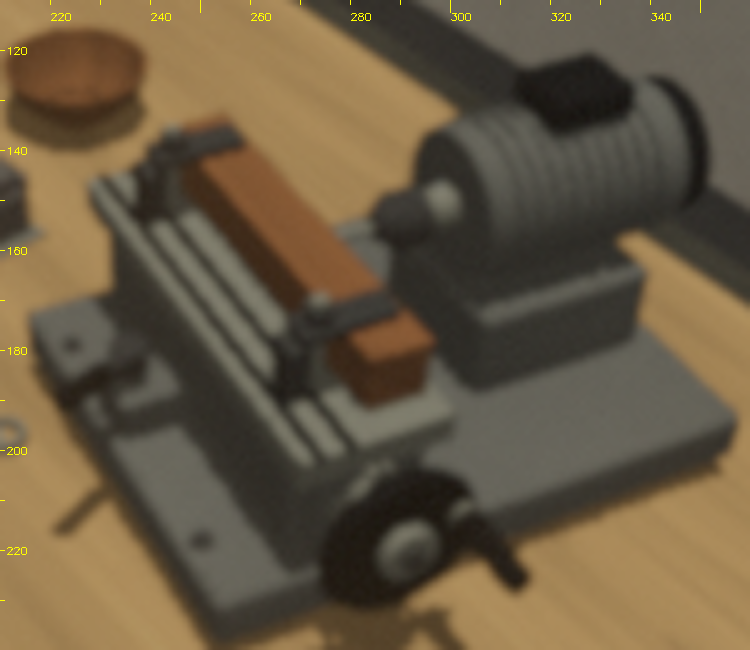

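View pics/d2.png

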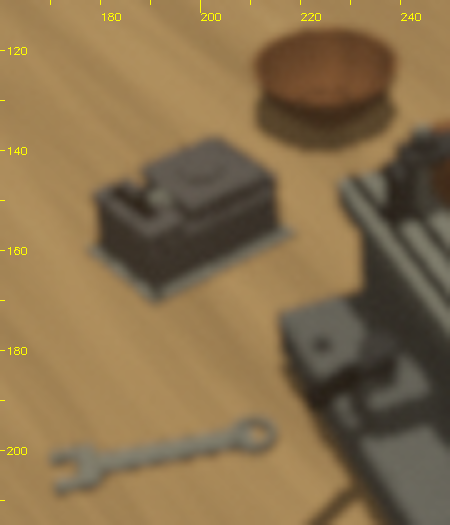

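```bash
cat > fit.py <<'E'
from h import *
S=cam("scene");D=cam("side")
def W(p,P): 
    c,s=np.cos(p[2]),np.sin(p[2]); P=np.atleast_2d(P).astype(float)
    return np.c_[p[0]+c*P[:,0]-s*P[:,1],p[1]+s*P[:,0]+c*P[:,1],P[:,2]]
def fit(obs,p0):
    f=lambda p:np.concatenate([(proj(C,W(p,np.array(P)/1e3))-u).ravel() for C,P,u in obs])
    r=least_squares(f,p0,loss="soft_l1"); return r.x,f(r.x).reshape(-1,2)
E
python3 - <<'E'
from fit import *
obs=[(S,[10,-150,141],(238,199)),(S,[10,150,141],(330,203)),(S,[-90,150,141],(331,184)),(S,[-90,-150,141],(242,177)),
(S,[240,-150,0],(229,283)),(S,[240,150,0],(327,290)),
(D,[-90,150,141],(228,146)),(D,[-90,-150,141],(271,203)),(D,[10,-150,141],(299,193)),(D,[-40,-182,85],(290,219)),(D,[-140,-150,0],(253,240))]
p,r=fit(obs,[.7,0,0]);print(p);print(r.round(1))
for C,u in((S,(282,168)),(D,(223,189))): print(atz(C,u,.113))
sw=[(S,[-59,-45,0],None)]
print("foot S",[atz(S,u,.003) for u in((352,192),(365,217),(388,214))])
print("foot D",[atz(D,u,.003) for u in((178,160),(191,170),(217,157))])
for n,C,u,z in(("bowl rim S",S,(417,235),.03),("wr",D,(172,204),.005),("wr",D,(211,197),.005),("bar",S,(194,170),.036),("bar",S,(246,178),.036),("vase",S,(152,211),.05)):print(n,atz(C,u,z))
E
```

```text
[ 0.60431878  0.00346889 -0.15117714]
[[-1.  -1.8]
 [ 1.2  0.6]
 [-0.6 -2.2]
 [-0.3 -0.8]
 [-1.   0.5]
 [ 0.3  2.1]
 [-2.5 -0.4]
 [-1.1 -0.7]
 [ 2.1 -1.5]
 [ 0.2 -0.6]
 [-0.2  2.4]]
[0.42696436 0.01235266 0.113     ]
[0.43329467 0.01501239 0.113     ]
foot S [array([0.45536753, 0.27997317, 0.003     ]), array([0.58206724, 0.29859107, 0.003     ]), array([0.57294947, 0.38478865, 0.003     ])]
foot D [array([0.4433086 , 0.36082177, 0.003     ]), array([0.45488408, 0.2788691 , 0.003     ]), array([0.5737833 , 0.29337551, 0.003     ])]
bowl rim S [0.6923346  0.44083787 0.03      ]
wr [0.31919218 0.15379971 0.005     ]
wr [0.44013954 0.11044797 0.005     ]
bar [ 0.33059643 -0.32627947  0.036     ]
bar [ 0.38919206 -0.12138883  0.036     ]
vase [ 0.55317016 -0.4477219   0.05      ]
```

Request:
jog_arm([
  [[0,0,-5],[-0.018,0.036,-0.002],0.05],
  [[0,0,-10],[-0.036,0.07,-0.004],0.05],
  [[0,0,-15],[-0.054,0.106,-0.007],0.05],
  [[0,0,-20],[-0.072,0.14,-0.01],0.05],
  [[0,0,-25],[-0.09,0.176,-0.013],0.05],
  [[0,0,-30],[-0.108,0.21,-0.016],0.05],
  [[0,0,-30],[-0.126,0.246,-0.02],0.05],
  [[0,0,-30],[-0.142,0.28,-0.02],0.05],
  [[0,0,-30],[-0.151,0.296,-0.02],0.05],
  [[0,0,-30],[-0.151,0.296,-0.02],0.05],
])

```text
t: 0.98
tool_pos: [0.4524, 0.328, 0.251]
tool_rot: [2.06, 2.37, -0.001]
contact_force: [-0.6, 1.2, 0.0]
opening: 0.0498
```

```bash
python3 - <<'E'
from h import *
import pickle
o=ctrl.get_obs();im=get_image("wrist")[:,:,::-1].copy();pickle.dump(o,open("pics/w1.pkl","wb"))
cv2.imwrite("pics/w1.png",im);print(o["t"],o["tool_pos"],o["tool_rot"],o["dq"].round(3))
crop(im,0,0,512,384,1,"pics/w1g.png")
E
```

```text
0.9833 [0.45242784 0.32796444 0.25100702] [ 2.06021791e+00  2.37037655e+00 -1.08679679e-03] [ 0.065 -0.003  0.008  0.042  0.008  0.04 ]
```

View pics/w1.png

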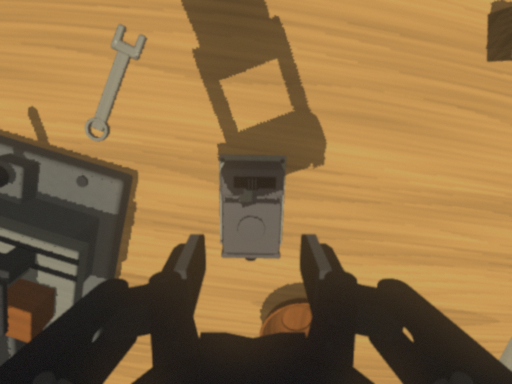

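```bash
python3 - <<'E'
from h import *
im=cv2.imread("pics/w1.png");crop(im,205,145,305,270,6,"pics/w1c.png")
E
```

```text
(no output)
```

View pics/w1c.png

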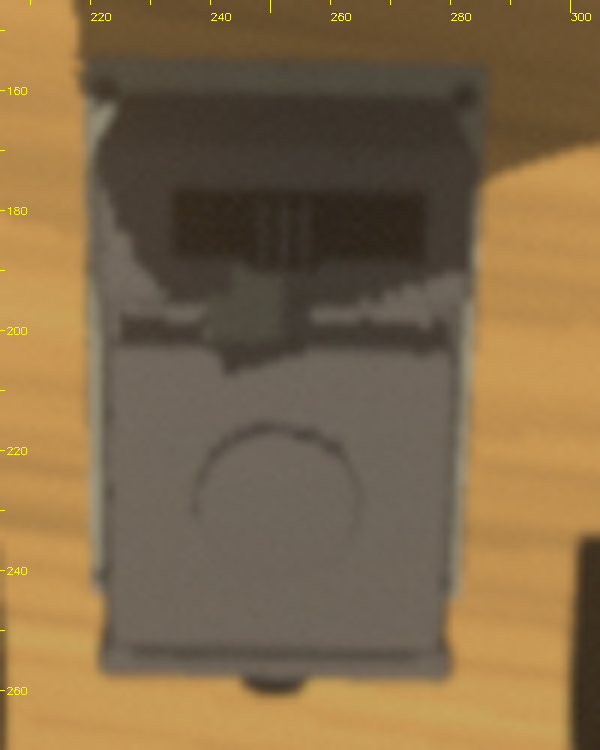

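```bash
python3 - <<'E'
from fit import *
import pickle
o=pickle.load(open("pics/w1.pkl","rb"));w=cam("wrist",o)
for n,u,z in(("footFR",(217.5,156),.004),("footFL",(285,156),.004),("grip",(251.5,182),.0665),("grip mid",(251.5,182),.0625),("slotR",(234,182),.0565),("slotL",(275.5,182),.0565),("pad",(251,229),.064),("flapFR",(223,203),.06),("flapFL",(279.5,203),.06),("flapBR",(223,253.5),.06),("flapBL",(279,253.5),.06)):
    print(n,atz(w,u,z).round(4))
for n,u,z in(("lever",(31,110),.113),("wr",(97,129),.005),("wr",(125,40),.005)):print(n,atz(w,u,z).round(4))
foot=[(S,[-66,-45,4],(352,192)),(S,[66,-45,4],(365,217)),(S,[66,45,4],(388,214)),(D,[-66,45,4],(178,160)),(D,[-66,-45,4],(191,170)),(D,[66,-45,4],(217,157)),(w,[-66,-45,4],(217.5,156)),(w,[-66,45,4],(285,156))]
p,r=fit(foot,[.51,.33,.14]);print(p,r.round(1))
print("pred latch,button",W(p,[[-.05,0,.0625],[.008,0,.054]]), proj(w,W(p,[[-.05,0,.0625],[.008,0,.064]])))
E
```

```text
footFR [0.4549 0.2812 0.004 ]
footFL [0.4423 0.3699 0.004 ]
grip [0.467  0.3287 0.0665]
grip mid [0.468  0.3288 0.0625]
slotR [0.4726 0.3086 0.0565]
slotL [0.4657 0.357  0.0565]
pad [0.5261 0.3364 0.064 ]
flapFR [0.4992 0.2989 0.06  ]
flapFL [0.4897 0.3655 0.06  ]
flapBR [0.5664 0.3063 0.06  ]
flapBL [0.5565 0.3763 0.06  ]
lever [0.4123 0.107  0.113 ]
wr [0.4401 0.1187 0.005 ]
wr [0.3265 0.1523 0.005 ]
[0.51386828 0.33363519 0.1291404 ] [[ 0.1 -0.4]
 [-0.   0.5]
 [ 0.7 -0.1]
 [-1.3 -1.3]
 [-0.4 -0.4]
 [ 2.  -1.7]
 [-0.4 -0.5]
 [-0.2  0.2]]
pred latch,button [[0.46428463 0.3271961  0.0625    ]
 [0.52180166 0.33466545 0.054     ]] [[250.54900221 178.6941547 ]
 [250.10174926 225.56826431]]
```

Request:
jog_arm([
  [[0,0,7],[-0.037,0,0],0.05],
  [[0,0,14],[-0.075,0,0],0.05],
  [[0,0,21],[-0.112,0,0],0.05],
  [[0,0,28],[-0.15,0,0],0.05],
  [[0,0,35],[-0.187,0,0],0.05],
  [[0,0,42],[-0.225,0,0],0.05],
  [[0,0,49],[-0.262,0,0],0.05],
  [[0,0,56],[-0.3,0,0],0.05],
  [[0,0,63],[-0.337,0,0],0.05],
  [[0,0,70],[-0.375,0,0],0.05],
  [[0,0,77],[-0.412,0,0],0.05],
  [[0,0,84],[-0.45,0,0],0.05],
])

```text
t: 2.03
tool_pos: [0.5153, -0.1146, 0.2512]
tool_rot: [-3.117, -0.384, -0.0]
contact_force: [-0.3, -0.1, 0.3]
opening: 0.0501
```

```bash
cat >> h.py <<'E'
def snap(name,n="wrist"):
    import pickle
    o=ctrl.get_obs();im=get_image(n)[:,:,::-1].copy();pickle.dump(o,open(f"pics/{name}.pkl","wb"));cv2.imwrite(f"pics/{name}.png",im)
    return o,im
def tool(o,target,yaw_deg):
    "shift in tool axes and tool-z turn to reach"
    M=R.from_rotvec(o["tool_rot"]).as_matrix(); d=M.T@(np.array(target)-o["tool_pos"])
    y=np.degrees(np.arctan2(M[1,0],M[0,0])); dy=(yaw_deg-y+180)%360-180
    print("t",round(o["t"],2),"pos",o["tool_pos"].round(4),"yaw",y.round(2),"tilt",M[:,2].round(4),"-> shift",d.round(4),"turn",(-dy).round(2))
E
python3 - <<'E'
from h import *
o,im=snap("w2")
tool(o,[.532,-.203,.23],-8.7)
E
```

```text
t 2.03 pos [ 0.5153 -0.1146  0.2512] yaw 14.05 tilt [ 2.e-04  7.e-04 -1.e+00] -> shift [-0.0052  0.0898  0.0211] turn 22.75
```

View pics/w2.png

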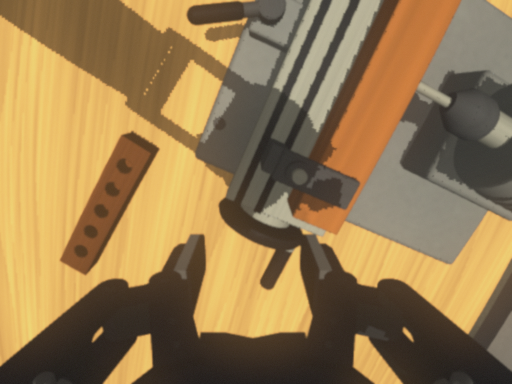

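Request:
jog_arm([
  [[0,0,7],[-0.002,0.03,0.005],0.05],
  [[0,0,14],[-0.004,0.06,0.01],0.05],
  [[0,0,20],[-0.005,0.09,0.02],0.05],
  [[0,0,22.7],[-0.005,0.09,0.021],0.05],
  [[0,0,22.7],[-0.005,0.09,0.021],0.05],
])

```text
t: 2.5
tool_pos: [0.5325, -0.2023, 0.2287]
tool_rot: [-3.131, 0.231, 0.004]
contact_force: [0.5, 0.3, 1.1]
opening: 0.0501
```

```bash
python3 - <<'E'
from fit import *
import pickle
o=pickle.load(open("pics/w2.pkl","rb"));w=cam("wrist",o)
h=atz(w,(270,10),.109);g=atz(w,(193,15),.113);print("hub",h,"end",g,np.linalg.norm(h-g))
o,im=snap("w3");tool(o,[.532,-.203,.23],-8.7)
crop(im,150,90,390,290,3,"pics/w3c.png")
crop(cv2.imread("pics/w2.png"),180,0,300,60,6,"pics/w2c.png")
E
```

```text
hub [0.49311999 0.03647374 0.109     ] end [0.42985844 0.015835   0.113     ] 0.066663190234946
t 2.5 pos [ 0.5325 -0.2023  0.2287] yaw -8.45 tilt [-0.0024  0.002  -1.    ] -> shift [-0.0004  0.0007 -0.0013] turn 0.25
```

View pics/w3c.png

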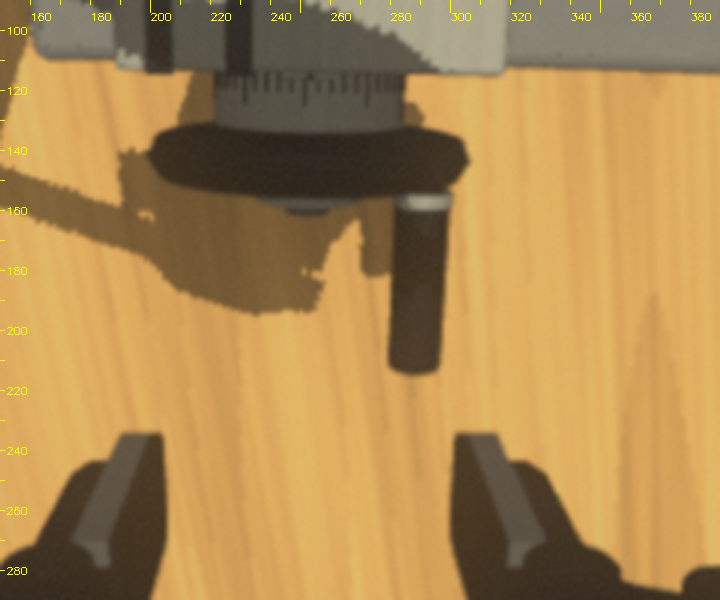

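View pics/w2c.png

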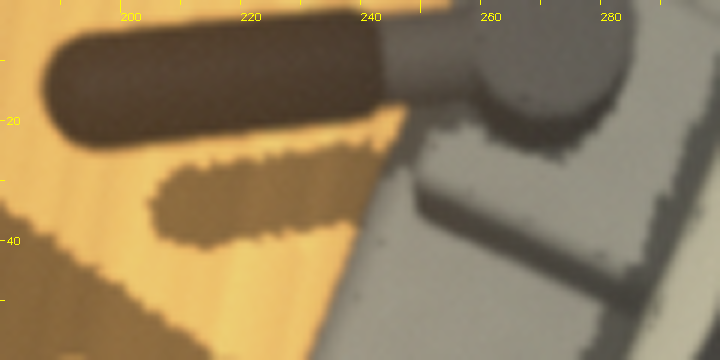

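```bash
python3 - <<'E'
from fit import *
import pickle
L=lambda n:cam("wrist",pickle.load(open(f"pics/{n}.pkl","rb")))
w=L("w3");w2=L("w2")
def f(p):
    c,s=np.cos(p[3]),np.sin(p[3])
    hx,hz=-40+38*s,85+38*c
    P=lambda X:proj(w,W(p[:3],np.array(X)/1e3))[0]
    r=[P([10,-150,141])-(316.5,114),P([-90,-150,141])-(186.5,112),[P([-40,-190,85])[0]-252]]
    # handle edges at machine y -185(start) and -242 (end)
    r+=[[P([hx,-238,hz])[0]-286.5],[P([hx,-195,hz])[0]-293]]
    r+=[[P([hx,-242,hz+8])[1]-214]]
    e=P([hx,-215,hz]); 
    return np.concatenate([np.ravel(x) for x in r])
for th in(.6,.9,1.2):
  r=least_squares(f,[.604,.003,-.15,th],loss="soft_l1");print(r.x,r.cost,f(r.x).round(1))
p=r.x
print("wheel centre",W(p,[-.04,-.182,.085]),"grip",W(p,[-.04+.038*np.sin(p[3]),-.227,.085+.038*np.cos(p[3])]))
c,s=np.cos(p[2]),np.sin(p[2])
M=np.array([[c,s],[-s,c]])
for u,z in(((270,10),.109),((193,15),.114)):print("lever mach",M@(atz(w2,u,z)[:2]-p[:2]))
print("handle width px 17.5 -> z", w[2][2]-296.3*.018/17.5)
E
```

```text
[ 0.6053924   0.00458294 -0.16133778  1.12593801] 5.214126796848765 [ 1.9  0.3 -0.2  0.4 -0.   0.2 -4.1 -1.4]
[ 0.6053925   0.00458288 -0.1613386   1.12595226] 5.214126796682911 [ 1.9  0.3 -0.2  0.4 -0.   0.2 -4.1 -1.4]
[ 0.60539243  0.00458292 -0.16133801  1.12594193] 5.214126793965894 [ 1.9  0.3 -0.2  0.4 -0.   0.2 -4.1 -1.4]
wheel centre [[ 0.5366756  -0.16862793  0.085     ]] grip [[ 0.56330297 -0.2185537   0.10135241]]
lever mach [-0.11593866  0.01344145]
lever mach [-0.17479299 -0.01725627]
handle width px 17.5 -> z 0.0658666233530526
```

```bash
python3 - <<'E'
from fit import *
import pickle
L=lambda n:cam("wrist",pickle.load(open(f"pics/{n}.pkl","rb")))
w=L("w3");w2=L("w2")
def f(p):
    c,s=np.cos(p[3]),np.sin(p[3])
    hx,hz=-40+38*s,85+38*c
    P=lambda X:proj(w,W(p[:3],np.array(X)/1e3))[0]
    r=[P([10,-150,141])-(316.5,114),P([-90,-150,141])-(187.5,112),[P([-40,-190,85])[0]-252]]
    r+=[[P([hx,-238,hz])[0]-288],[P([hx,-195,hz])[0]-290.3]]
    r+=[[P([hx,-242,hz+8])[1]-214]]
    return np.concatenate([np.ravel(x) for x in r])
r=least_squares(f,[.604,.003,-.15,1],loss="soft_l1");print(r.x,r.cost,f(r.x).round(1))
p=r.x
print("wheel centre",W(p,[-.04,-.182,.085]),"grip",W(p,[-.04+.038*np.sin(p[3]),-.230,.085+.038*np.cos(p[3])]))
c,s=np.cos(p[2]),np.sin(p[2])
M=np.array([[c,s],[-s,c]])
for u,z in(((270,10),.109),((193,15),.114)):print("lever mach",M@(atz(w2,u,z)[:2]-p[:2]))
E
```

```text
[ 0.60559508  0.00459305 -0.15974472  1.14639132] 3.31178161532543 [ 2.5  0.2 -0.6  0.5  0.5 -0.5 -0.6 -1.7]
wheel centre [[ 0.53715432 -0.16872706  0.085     ]] grip [[ 0.56370704 -0.22162419  0.10064759]]
lever mach [-0.11611556  0.01358392]
lever mach [-0.17501872 -0.01701999]
```

Request:
jog_arm([
  [[0,0,0.4],[0.033,0.016,0.02],0.05],
  [[0,0,0.4],[0.033,0.016,0.055],0.05],
  [[0,0,0.4],[0.033,0.016,0.09],0.05],
  [[0,0,0.4],[0.033,0.016,0.12],0.05],
  [[0,0,0.4],[0.033,0.016,0.14],0.05],
  [[0,0,0.4],[0.033,0.016,0.147],0.05],
  [[0,0,0.4],[0.033,0.016,0.147],0.05],
])

```text
t: 3.13
tool_pos: [0.5618, -0.2213, 0.0812]
tool_rot: [-3.131, 0.237, 0.006]
contact_force: [-0.5, -0.1, -0.6]
opening: 0.0503
```

```bash
python3 - <<'E'
from h import *
o,im=snap("w4");tool(o,[.5631,-.2234,.082],-8.9);print(o["contact_force"])
o,im=snap("w4s","side");crop(im,240,160,360,260,6,"pics/w4sc.png")
E
```

```text
t 3.13 pos [ 0.5618 -0.2213  0.0812] yaw -8.64 tilt [-0.0036  0.0022 -1.    ] -> shift [ 0.0016  0.0019 -0.0008] turn 0.26
[-0.46031382 -0.09165641 -0.62771451]
```

View pics/w4.png

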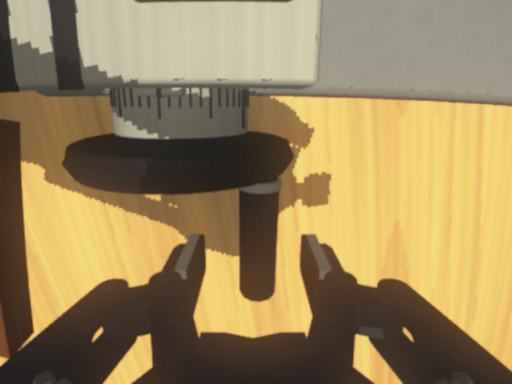

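View pics/w4sc.png

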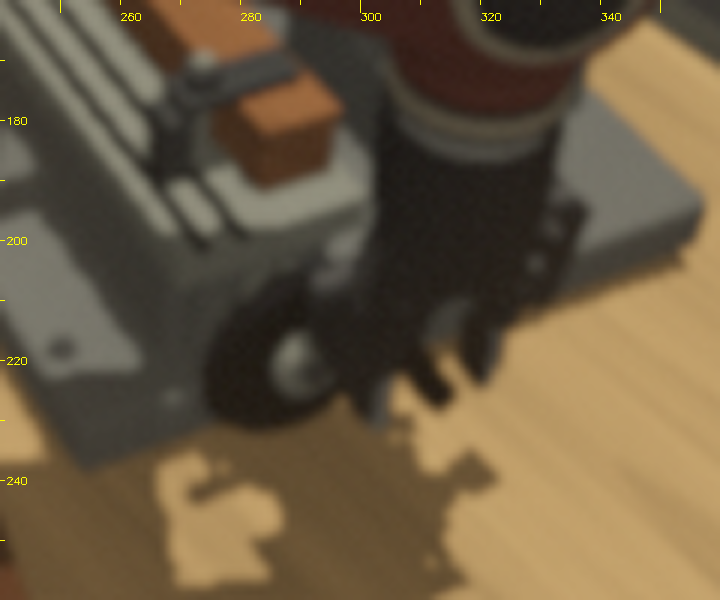

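Request:
jog_arm([
  [[0,0,0.2],[0.002,0.002,0],0.05],
  [[0,0,0.2],[0.002,0.002,0],0.014],
  [[0,0,0.2],[0.002,0.002,0],0.014],
  [[0,0,0.2],[0.002,0.002,0],0.014],
  [[0,0,0.2],[0.002,0.002,0],0.014],
  [[0,0,0.2],[0.002,0.002,0],0.014],
], squeeze=25)

```text
t: 3.73
tool_pos: [0.5643, -0.2262, 0.0837]
tool_rot: [3.131, -0.247, -0.001]
contact_force: [-3.6, -1.1, 1.4]
opening: 0.0172
```

```bash
python3 - <<'E'
from h import *
o,im=snap("w5");tool(o,[.5631,-.2234,.082],-8.9);print(o["contact_force"],o["opening"])
crop(im,90,60,320,310,3,"pics/w5c.png")
E
```

```text
t 3.73 pos [ 0.5643 -0.2262  0.0837] yaw -9.02 tilt [-6.e-04 -5.e-04 -1.e+00] -> shift [-0.0016 -0.0025  0.0017] turn -0.12
[-3.59272022 -1.11021248  1.41326968] 0.01718762526830717
```

View pics/w5c.png

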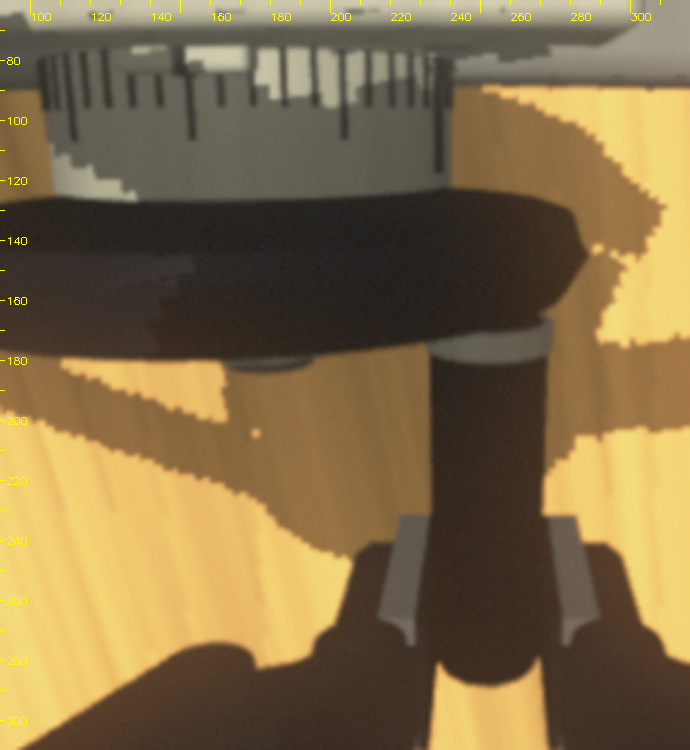

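```bash
python3 - <<'E'
from fit import *
import pickle
w=cam("wrist",pickle.load(open("pics/w5.pkl","rb")))
def f(q,full=False):
    rc,th,px,yy=q
    p=[px,.0046,-.157]
    P=lambda a,r=rc,y=yy:proj(w,W(p,np.array([-40+r*np.sin(a),y,85+r*np.cos(a)])/1e3))[0]
    e=[]
    for k,(u,v) in enumerate(((236,117),(204.7,106),(154,106.5),(114,106.5))):
        e.append(P(th-k*2*np.pi/10)[0]-u)
    e.append(P(th)[1]-117)
    us=[P(a)[0] for a in np.linspace(-2,2,200)]
    e+= [max(us)-240.5,min(us)-105]
    return np.array(e)
for t in(.9,1.2):
    r=least_squares(f,[30,t,.605,-165]);print(r.x,f(r.x).round(2),r.cost)
E
```

```text
[  30.36622879    1.24828684    0.6050314  -166.14687181] [-0.03  0.01 -0.09  0.18 -0.    0.04 -0.12] 0.028195321388876197
[  30.3662288     1.24828684    0.6050314  -166.14687181] [-0.03  0.01 -0.09  0.18 -0.    0.04 -0.12] 0.02819532138885477
```

Request:
jog_arm([
  [[0,0,0],[-0.0021,0,-0.0052],0.014],
  [[0,0,0],[-0.0051,0,-0.0101],0.014],
  [[0,0,0],[-0.0087,0,-0.0144],0.014],
  [[0,0,0],[-0.013,0,-0.0182],0.014],
  [[0,0,0],[-0.0178,0,-0.0213],0.014],
  [[0,0,0],[-0.023,0,-0.0236],0.014],
  [[0,0,0],[-0.023,0,-0.0236],0.014],
])

```text
t: 4.37
tool_pos: [0.5408, -0.2222, 0.1076]
tool_rot: [3.131, -0.247, -0.001]
contact_force: [-2.6, -3.5, -0.1]
opening: 0.0167
```

```bash
cat > dial.py <<'E'
from fit import *
E
python3 - <<'E'
from h import *
o,im=snap("w6");tool(o,[.5631,-.2234,.082],-9);print(o["contact_force"],o["opening"])
crop(im,90,40,320,290,3,"pics/w6c.png")
E
```

```text
t 4.37 pos [ 0.5408 -0.2222  0.1076] yaw -9.0 tilt [-1.e-03 -5.e-04 -1.e+00] -> shift [ 0.0222 -0.0023  0.0256] turn -0.0
[-2.63810121 -3.46565755 -0.05074031] 0.01672955111805947
```

View pics/w6c.png

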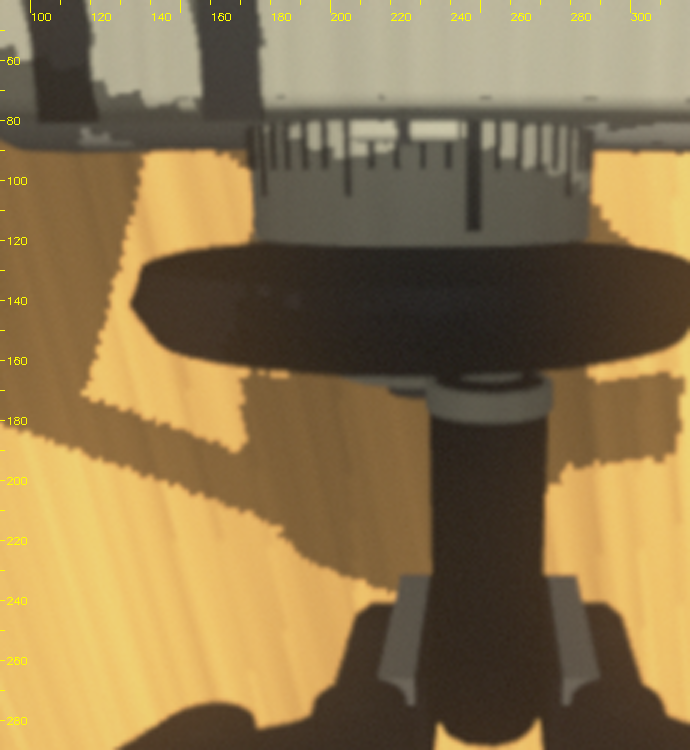

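Request:
jog_arm([
  [[0,0,0],[-0.0055,0,-0.0015],0.014],
  [[0,0,0],[-0.0111,0,-0.0023],0.014],
  [[0,0,0],[-0.0168,0,-0.0021],0.014],
  [[0,0,0],[-0.0224,0,-0.0011],0.014],
  [[0,0,0],[-0.0278,0,0.0007],0.014],
  [[0,0,0],[-0.0329,0,0.0033],0.014],
  [[0,0,0],[-0.0375,0,0.0066],0.014],
  [[0,0,0],[-0.0416,0,0.0106],0.014],
  [[0,0,0],[-0.045,0,0.0152],0.014],
  [[0,0,0],[-0.0477,0,0.0202],0.014],
  [[0,0,0],[-0.0496,0,0.0255],0.014],
  [[0,0,0],[-0.0508,0,0.0311],0.014],
])

```text
t: 5.42
tool_pos: [0.4913, -0.214, 0.0751]
tool_rot: [-3.132, 0.247, 0.001]
contact_force: [1.4, -2.1, 2.9]
opening: 0.017
```

```bash
python3 - <<'E'
from h import *
o,im=snap("w7");tool(o,[.5631,-.2234,.082],-9);print(o["contact_force"],o["opening"])
crop(im,160,40,390,290,3,"pics/w7c.png")
E
```

```text
t 5.42 pos [ 0.4913 -0.214   0.0751] yaw -9.01 tilt [-5.e-04  3.e-04 -1.e+00] -> shift [ 0.0724 -0.002  -0.0069] turn -0.01
[ 1.36946577 -2.09678945  2.89959246] 0.01696128130527361
```

View pics/w7c.png

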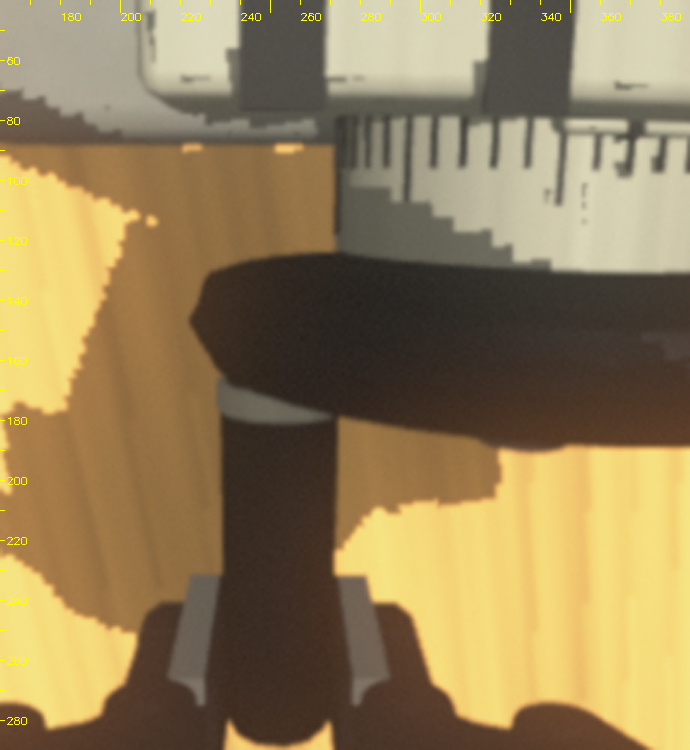

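Request:
jog_arm([
  [[0,0,0],[-0.0003,0,0.0057],0.014],
  [[0,0,0],[0.0003,0,0.0113],0.014],
  [[0,0,0],[0.0012,0,0.015],0.014],
  [[0,0,0],[0.0012,0,0.015],0.014],
])

```text
t: 5.8
tool_pos: [0.493, -0.2143, 0.0596]
tool_rot: [-3.132, 0.247, 0.0]
contact_force: [2.1, -2.6, -1.7]
opening: 0.0168
```

```bash
python3 - <<'E'
from h import *
o,im=snap("w8");tool(o,[.5631,-.2234,.082],-9);print(o["contact_force"],o["opening"])
crop(im,160,40,390,290,3,"pics/w8c.png")
E
```

```text
t 5.8 pos [ 0.493  -0.2143  0.0596] yaw -9.01 tilt [-0.e+00  2.e-04 -1.e+00] -> shift [ 0.0707 -0.002  -0.0224] turn -0.01
[ 2.11064569 -2.58292188 -1.65495285] 0.0167917506632118
```

View pics/w8c.png

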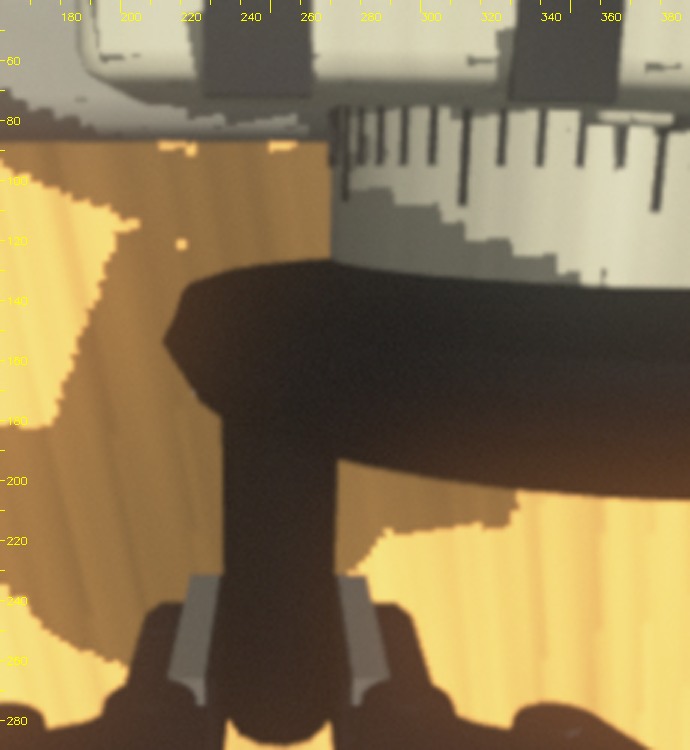

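Request:
jog_arm([
  [[0,0,0],[-0.0012,0,-0.0056],0.014],
  [[0,0,0],[-0.0014,0,-0.0132],0.014],
  [[0,0,0],[-0.0001,0,-0.0206],0.014],
  [[0,0,0],[0.0027,0,-0.0277],0.014],
  [[0,0,0],[0.0068,0,-0.0341],0.014],
  [[0,0,0],[0.012,0,-0.0395],0.014],
  [[0,0,0],[0.0167,0,-0.0429],0.014],
  [[0,0,0],[0.0217,0,-0.0455],0.014],
  [[0,0,0],[0.0271,0,-0.0473],0.014],
  [[0,0,0],[0.0271,0,-0.0473],0.014],
])

```text
t: 6.68
tool_pos: [0.521, -0.219, 0.1088]
tool_rot: [3.132, -0.246, 0.003]
contact_force: [1.0, -3.3, -0.4]
opening: 0.0171
```

```bash
python3 - <<'E'
from h import *
o,im=snap("w9");tool(o,[.5631,-.2234,.082],-9);print(o["contact_force"],o["opening"])
crop(im,160,60,360,160,4,"pics/w9c.png")
E
```

```text
t 6.68 pos [ 0.521  -0.219   0.1088] yaw -9.0 tilt [ 1.7e-03 -5.0e-04 -1.0e+00] -> shift [ 0.0422 -0.0022  0.0269] turn 0.0
[ 0.98262593 -3.26813877 -0.38608725] 0.017121914509488998
```

View pics/w9c.png

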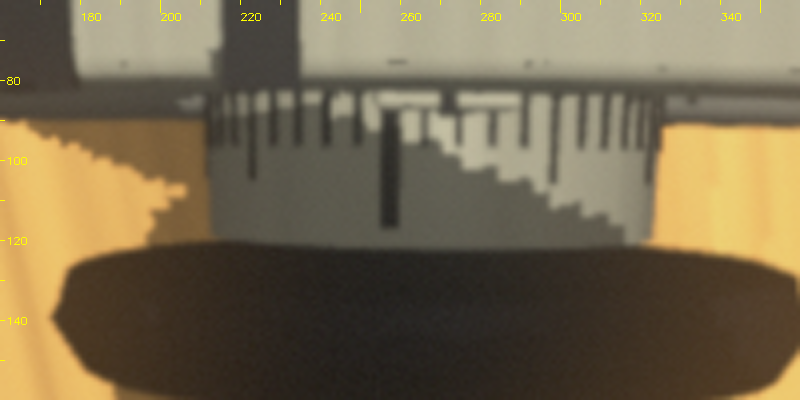

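```bash
cat > dial.py <<'E'
from fit import *
import pickle
def dial(name,lines,zero_row,edges,th0,x0=.605,idx=None):
    w=cam("wrist",pickle.load(open(f"pics/{name}.pkl","rb")))
    def f(q):
        rc,th,px,yy=q; p=[px,.0046,-.157]
        P=lambda a:proj(w,W(p,np.array([-40+rc*np.sin(a),yy,85+rc*np.cos(a)])/1e3))[0]
        e=[P(th+k*np.pi/5)[0]-u for k,u in lines]+[P(th)[1]-zero_row]
        us=[P(a)[0] for a in np.linspace(-2,2,200)]
        if edges: e+=[min(us)-edges[0],max(us)-edges[1]]
        return np.array(e+[(rc-30.4)*2])
    r=least_squares(f,[30.4,th0,x0,-166]);print(name,r.x.round(4),f(r.x).round(2))
    if idx:
        rc,th,px,yy=r.x
        for z in (rc,rc+2):print("index top pred u",proj(w,W([px,.0046,-.157],np.array([-40,-153,85+z])/1e3))[0],idx)
E
python3 - <<'E'
from dial import *
dial("w9",[(0,257.5),(-1,223),(1,298.3),(2,322)],117,(212,323.7),-.4,idx=272.3)
dial("w6",[(0,248),(-1,206),(-2,178.3),(1,280)],117,(174.5,287),.35,idx=224.5)
E
```

```text
w9 [  30.2134   -0.1981    0.6053 -166.1402] [ 0.07  0.19 -0.15 -0.22  0.02 -0.39  0.5  -0.37]
index top pred u [271.39493804  86.42559602] 272.3
index top pred u [271.68674519  86.21649316] 272.3
w6 [  30.2375    0.318     0.6057 -166.294 ] [-0.05  0.21  0.22 -0.47  0.01 -0.51  0.6  -0.32]
index top pred u [225.86895815  85.90002094] 224.5
index top pred u [225.45543544  85.68329687] 224.5
```

Request:
jog_arm([
  [[0,0,0],[0.0025,0,-0.0004],0.014],
  [[0,0,0],[0.0045,0,-0.0006],0.014],
  [[0,0,0],[0.006,0,-0.0007],0.014],
  [[0,0,0],[0.0065,0,-0.0007],0.014],
  [[0,0,0],[0.0065,0,-0.0007],0.014],
  [[0,0,0],[0.0065,0,-0.0007],0.014],
])

```text
t: 7.23
tool_pos: [0.5263, -0.2198, 0.1094]
tool_rot: [3.132, -0.247, 0.001]
contact_force: [-3.2, -3.4, 3.2]
opening: 0.0173
```

```bash
python3 - <<'E'
from h import *
o,im=snap("w10");tool(o,[.5631,-.2234,.082],-9);print(o["contact_force"],o["opening"])
crop(im,170,70,330,130,5,"pics/w10c.png")
E
```

```text
t 7.23 pos [ 0.5263 -0.2198  0.1094] yaw -9.0 tilt [ 7.e-04 -5.e-04 -1.e+00] -> shift [ 0.0368 -0.0022  0.0274] turn -0.0
[-3.1749883  -3.36090581  3.16000349] 0.01726650337604724
```

View pics/w10c.png

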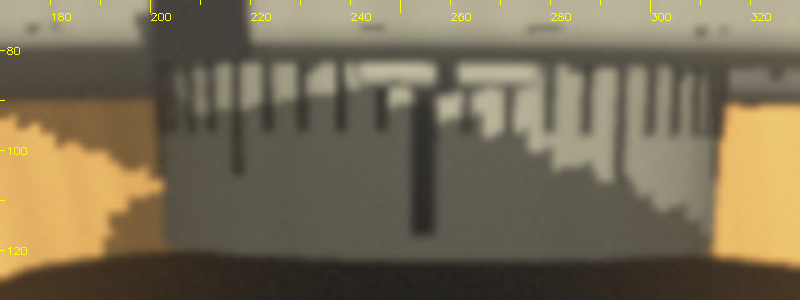

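```bash
python3 - <<'E'
from dial import *
dial("w10",[(0,254.6),(-1,217.6),(1,293.8)],117,(201.5,313.2),-.05,idx=259.2)
E
```

```text
w10 [ 3.023100e+01 -5.250000e-02  6.051000e-01 -1.661258e+02] [ 0.19 -0.01 -0.24  0.01 -0.23  0.3  -0.34]
index top pred u [258.481852    86.47511109] 259.2
index top pred u [258.57333338  86.26746826] 259.2
```

Request:
jog_arm([
  [[0,0,0],[0.001,0,0],0.014],
  [[0,0,0],[0.0018,0,0],0.014],
  [[0,0,0],[0.0018,0,0],0.014],
  [[0,0,0],[0.0018,0,0],0.014],
])

```text
t: 7.62
tool_pos: [0.5283, -0.2202, 0.1094]
tool_rot: [3.131, -0.247, 0.002]
contact_force: [-2.4, -4.0, 5.5]
opening: 0.0171
```

```bash
python3 - <<'E'
from h import *
o,im=snap("w11");tool(o,[.5631,-.2234,.082],-9);print(o["contact_force"],o["opening"])
crop(im,170,70,330,130,5,"pics/w11c.png")
E
```

```text
t 7.62 pos [ 0.5283 -0.2202  0.1094] yaw -9.01 tilt [ 1.1e-03 -6.0e-04 -1.0e+00] -> shift [ 0.0349 -0.0023  0.0274] turn -0.01
[-2.35517774 -4.02179896  5.48648143] 0.017134938903303684
```

View pics/w11c.png

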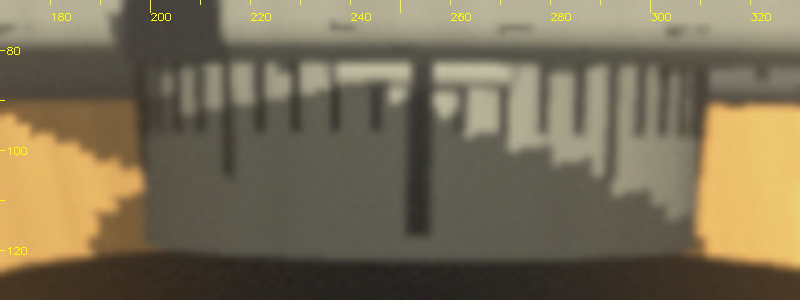

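Request:
jog_arm([
  [[0,0,0],[0.0018,0,0],0.04],
  [[0,0,0],[0.0018,0,0],0.04],
  [[0,0,0],[0.0018,0,0],0.04],
  [[0,0,0],[0.0018,0,0],0.04],
])

```text
t: 8.0
tool_pos: [0.5295, -0.2194, 0.108]
tool_rot: [-3.131, 0.246, 0.001]
contact_force: [-0.5, 0.6, 0.9]
opening: 0.0399
```

```bash
python3 - <<'E'
from h import *
o,im=snap("w12");tool(o,[.5631,-.2234,.082],-9);print(o["contact_force"],o["opening"])
crop(im,170,70,330,130,5,"pics/w12c.png")
E
```

```text
t 8.0 pos [ 0.5295 -0.2194  0.108 ] yaw -8.98 tilt [-6.0e-04  1.5e-03 -1.0e+00] -> shift [ 0.0339 -0.0013  0.026 ] turn 0.02
[-0.5149468   0.59371013  0.86427562] 0.03992373795500315
```

View pics/w12c.png

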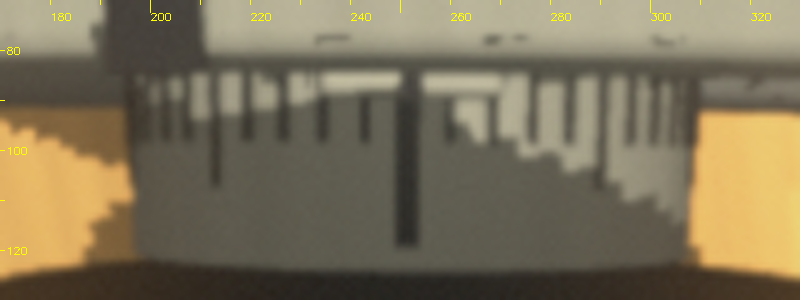

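Request:
jog_arm([
  [[0,0,0],[0,0,-0.03],0.04],
  [[0,0,0],[0,0,-0.07],0.04],
  [[0,0,0],[0,0,-0.11],0.04],
  [[0,0,-7],[-0.01,-0.01,-0.13],0.04],
  [[0,0,-14],[-0.03,-0.04,-0.13],0.04],
  [[0,0,-21],[-0.05,-0.07,-0.13],0.04],
  [[0,0,-28],[-0.07,-0.1,-0.13],0.04],
  [[0,0,-35],[-0.085,-0.13,-0.13],0.04],
  [[0,0,-42],[-0.1,-0.16,-0.13],0.04],
  [[0,0,-49],[-0.115,-0.19,-0.13],0.04],
  [[0,0,-56],[-0.125,-0.215,-0.13],0.04],
  [[0,0,-63],[-0.125,-0.22,-0.13],0.04],
])

```text
t: 9.05
tool_pos: [0.4393, 0.02, 0.2387]
tool_rot: [-2.791, -1.44, -0.002]
contact_force: [0.8, -0.2, -0.5]
opening: 0.04
```

Request:
jog_arm([
  [[0,0,-7],[0,0,0.005],0.04],
  [[0,0,-14],[0,0,0.01],0.04],
  [[0,0,-21],[0,0,0.015],0.04],
  [[0,0,-28],[0,0,0.02],0.04],
  [[0,0,-35],[0,0,0.025],0.04],
  [[0,0,-42],[0,0,0.03],0.04],
  [[0,0,-49],[0,0,0.03],0.04],
  [[0,0,-54],[0,0,0.03],0.04],
  [[0,0,-54],[0,0,0.03],0.04],
  [[0,0,-54],[0,0,0.03],0.04],
])

```text
t: 9.88
tool_pos: [0.4405, 0.0168, 0.2087]
tool_rot: [-1.849, -2.539, -0.0]
contact_force: [0.5, 0.4, -0.3]
opening: 0.04
```

```bash
python3 - <<'E'
from fit import *
o,im=snap("w13");tool(o,[.4403,.019,.094],108.5);print(o["contact_force"],o["opening"])
w=cam("wrist",o);print(proj(w,[[.4925,.0365,.109],[.4403,.019,.111]]))
E
```

```text
t 9.88 pos [0.4405 0.0168 0.2087] yaw 107.88 tilt [-1.e-04  3.e-04 -1.e+00] -> shift [0.0021 0.0005 0.1147] turn -0.62
[ 0.51210038  0.35272632 -0.30565547] 0.03998767976436717
[[255.48206455 250.17420112]
 [254.9963698  193.28707498]]
```

View pics/w13.png

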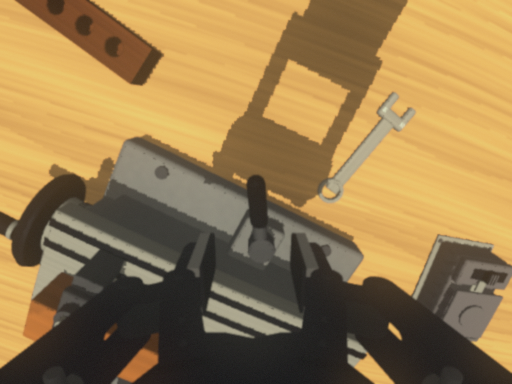

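```bash
python3 - <<'E'
from fit import *
import pickle
im=cv2.imread("pics/w13.png");crop(im,210,160,310,270,6,"pics/w13c.png")
E
```

```text
(no output)
```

View pics/w13c.png

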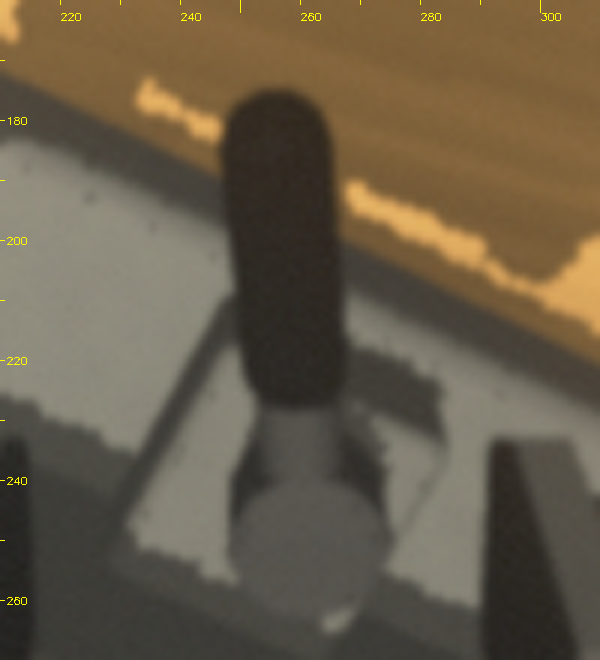

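```bash
python3 - <<'E'
from fit import *
import pickle
o=pickle.load(open("pics/w13.pkl","rb"));w=cam("wrist",o)
h=atz(w,(261.7,251.7),.109);e=atz(w,(254.8,175.5),.113);d=e-h;print(h,e,np.linalg.norm(d[:2]))
psi=np.arctan2(-d[1],-d[0]);print("psi",psi,"lock",.6-(psi+.157))
tool(o,np.r_[(h+d/np.linalg.norm(d)*.055)[:2],.094],90+np.degrees(psi))
E
```

```text
[0.49224872 0.04239512 0.109     ] [0.42510861 0.01386087 0.113     ] 0.07295202123140258
psi 0.4018669391681137 lock 0.04113306083188628
t 9.88 pos [0.4405 0.0168 0.2087] yaw 107.88 tilt [-1.e-04  3.e-04 -1.e+00] -> shift [0.0035 0.0024 0.1147] turn -5.15
```

Request:
jog_arm([
  [[0,0,-5],[0.0035,0.0024,0.02],0.04],
  [[0,0,-5],[0.0035,0.0024,0.05],0.04],
  [[0,0,-5],[0.0035,0.0024,0.08],0.04],
  [[0,0,-5],[0.0035,0.0024,0.105],0.04],
  [[0,0,-5],[0.0035,0.0024,0.115],0.04],
  [[0,0,-5],[0.0035,0.0024,0.115],0.03],
  [[0,0,-5],[0.0035,0.0024,0.115],0.03],
])

```text
t: 10.52
tool_pos: [0.442, 0.0207, 0.0943]
tool_rot: [-1.735, -2.619, -0.0]
contact_force: [-0.4, 0.3, 0.2]
opening: 0.0302
```

```bash
python3 - <<'E'
from fit import *
o,im=snap("w14");tool(o,[.4416,.021,.094],113);print(o["contact_force"],o["opening"])
# arc plan: TCP at pivot+0.055 dir(psi), pushing pad leads by +(lag) 
h=np.array([.4922,.0424]);M=R.from_rotvec(o["tool_rot"]).as_matrix()
for psi in (.4,.3,.2,.1,0,-.1,-.2,-.3,-.4,-.5,-.6,-.7,-.8,-.857,-.9):
    p=h+.055*np.array([-np.cos(psi),-np.sin(psi)])+.007*np.array([-np.sin(psi),np.cos(psi)])
    print(psi,(M.T@np.r_[p-o["tool_pos"][:2],0]*1e3).round(1)[:2],round(-np.degrees(psi-.4),1))
E
```

```text
t 10.52 pos [0.442  0.0207 0.0943] yaw 112.95 tilt [-0.e+00  1.e-04 -1.e+00] -> shift [ 0.0005 -0.0003  0.0003] turn -0.05
[-0.39680188  0.34409127  0.16756811] 0.030246047388882907
0.4 [ 7.5 -0.3] -0.0
0.3 [12.9  0.6] 5.7
0.2 [18.3  2.2] 11.5
0.1 [23.4  4.2] 17.2
0 [28.3  6.7] 22.9
-0.1 [33.   9.8] 28.6
-0.2 [37.3 13.2] 34.4
-0.3 [41.2 17.1] 40.1
-0.4 [44.8 21.4] 45.8
-0.5 [47.9 26. ] 51.6
-0.6 [50.5 30.9] 57.3
-0.7 [52.6 36. ] 63.0
-0.8 [54.2 41.3] 68.8
-0.857 [54.9 44.4] 72.0
-0.9 [55.3 46.7] 74.5
```

View pics/w14.png

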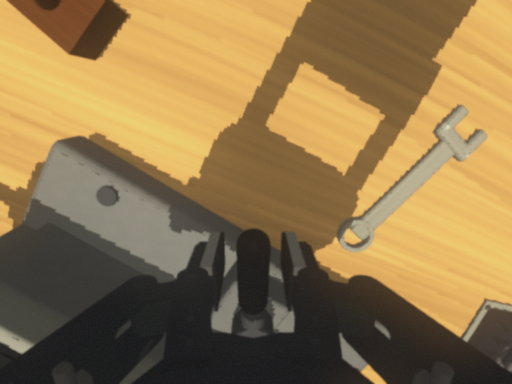

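Request:
jog_arm([
  [[0,0,0],[0.0075,0,0],0.03],
  [[0,0,5.7],[0.0129,0.0006,0],0.03],
  [[0,0,11.5],[0.0183,0.0022,0],0.03],
  [[0,0,17.2],[0.0234,0.0042,0],0.03],
  [[0,0,22.9],[0.0283,0.0067,0],0.03],
  [[0,0,28.6],[0.033,0.0098,0],0.03],
  [[0,0,34.4],[0.0373,0.0132,0],0.03],
  [[0,0,40.1],[0.0412,0.0171,0],0.03],
  [[0,0,45.8],[0.0448,0.0214,0],0.03],
  [[0,0,51.6],[0.0479,0.026,0],0.03],
  [[0,0,57.3],[0.0505,0.0309,0],0.03],
  [[0,0,57.3],[0.0505,0.0309,0],0.03],
])

```text
t: 11.57
tool_pos: [0.4522, 0.0799, 0.0961]
tool_rot: [2.777, 1.465, 0.006]
contact_force: [-0.4, -0.1, -0.4]
opening: 0.0298
```

```bash
python3 - <<'E'
from fit import *
o,im=snap("w15");print(o["contact_force"],o["wrist_torque"],o["opening"])
h=np.array([.4922,.0424]);M=R.from_rotvec(o["tool_rot"]).as_matrix();tool(o,[.4416,.021,.094],113)
print("lock est(by pad)",[ (M.T@o["contact_force"]).round(1)])
for psi in (-.6,-.65,-.7,-.75,-.8,-.857,-.9,-.95):
    p=h+.055*np.array([-np.cos(psi),-np.sin(psi)])+.007*np.array([-np.sin(psi),np.cos(psi)])
    print(psi,(M.T@np.r_[p-o["tool_pos"][:2],0]*1e3).round(1)[:2],round(-np.degrees(psi+.6),1))
E
```

```text
[-0.43961632 -0.14572618 -0.41966949] [-0.01366256  0.0009388  -0.062975  ] 0.029787814448926996
t 11.57 pos [0.4522 0.0799 0.0961] yaw 55.63 tilt [ 0.0041 -0.     -1.    ] -> shift [-0.0546  0.0244  0.0021] turn -57.37
lock est(by pad) [array([-0.4, -0.3,  0.4])]
-0.6 [-1.4 -0.9] -0.0
-0.65 [ 1.4 -0.4] 2.9
-0.7 [4.1 0.1] 5.7
-0.75 [6.8 0.8] 8.6
-0.8 [9.4 1.6] 11.5
-0.857 [12.4  2.7] 14.7
-0.9 [14.6  3.7] 17.2
-0.95 [17.1  4.9] 20.1
```

View pics/w15.png

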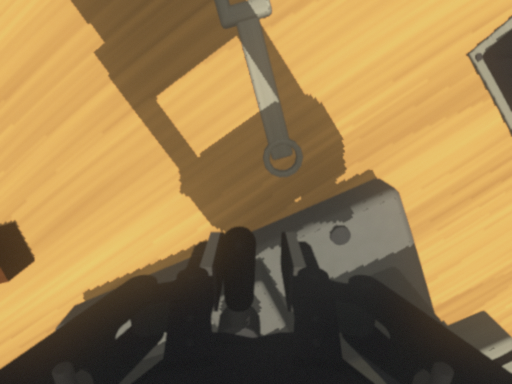

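Request:
jog_arm([
  [[0,0,3],[0.0015,0,0],0.03],
  [[0,0,6],[0.004,0,0],0.03],
  [[0,0,9],[0.007,0.001,0],0.03],
  [[0,0,12],[0.0095,0.0016,0],0.03],
  [[0,0,14],[0.0115,0.0025,0],0.03],
  [[0,0,14],[0.0125,0.0025,0],0.03],
])

```text
t: 12.12
tool_pos: [0.4596, 0.0879, 0.0947]
tool_rot: [2.934, 1.12, -0.001]
contact_force: [-2.4, -2.7, 3.3]
opening: 0.0298
```

Request:
jog_arm([
  [[0,0,1],[0.002,0,0],0.03],
  [[0,0,2],[0.004,0.0003,0],0.03],
  [[0,0,2],[0.005,0.0005,0],0.03],
  [[0,0,2],[0.005,0.0005,0],0.03],
])

```text
t: 12.45
tool_pos: [0.4617, 0.0898, 0.0939]
tool_rot: [2.953, 1.068, -0.011]
contact_force: [-10.2, -7.4, 8.7]
opening: 0.0299
```

```bash
python3 - <<'E'
from fit import *
o,im=snap("w16");M=R.from_rotvec(o["tool_rot"]).as_matrix();tool(o,[.4416,.021,.094],113)
print([ (M.T@o["contact_force"]).round(1)])
crop(im,130,150,380,350,3,"pics/w16c.png")
E
```

```text
t 12.45 pos [0.4617 0.0898 0.0939] yaw 39.78 tilt [-0.0062 -0.004  -1.    ] -> shift [-0.0595  0.04    0.0003] turn -73.22
[array([-12.7,  -0.8,  -8.6])]
```

View pics/w16c.png

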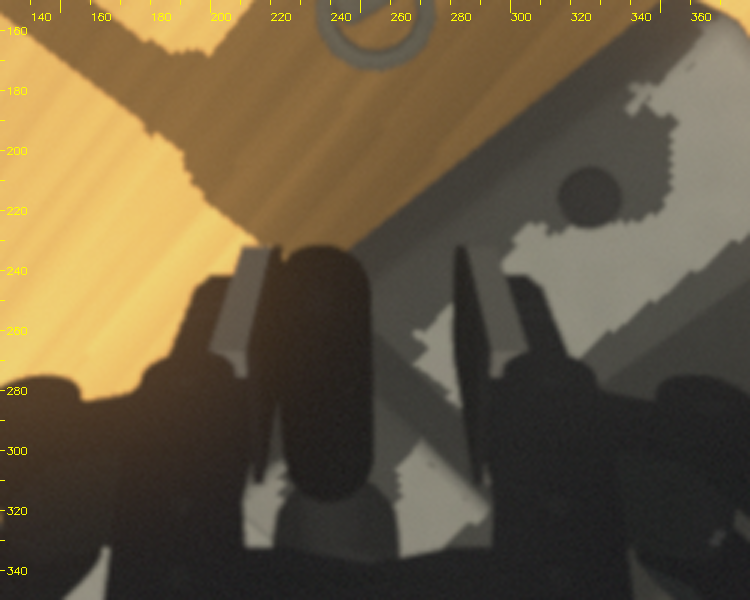

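Request:
jog_arm([
  [[0,0,0],[0.0015,0,0],0.03],
  [[0,0,0],[0.003,0,0],0.03],
  [[0,0,0],[0.003,0,0],0.03],
])

```text
t: 12.75
tool_pos: [0.4618, 0.09, 0.0936]
tool_rot: [2.95, 1.068, -0.024]
contact_force: [-19.1, -15.1, 14.6]
opening: 0.0295
```

Request:
jog_arm([
  [[0,0,0],[-0.006,0,0],0.03],
  [[0,0,0],[-0.011,0,0],0.032],
  [[0,0,0],[-0.011,0,0],0.034],
  [[0,0,0],[-0.011,0,0],0.036],
])

```text
t: 13.08
tool_pos: [0.4577, 0.0863, 0.0939]
tool_rot: [-2.955, -1.066, -0.002]
contact_force: [-1.2, 1.0, 1.5]
opening: 0.0362
```

```bash
python3 - <<'E'
from fit import *
o,im=snap("w17");tool(o,[.46,.33,.25],97.7);print(o["contact_force"])
crop(im,130,150,380,350,3,"pics/w17c.png")
E
```

```text
t 13.08 pos [0.4577 0.0863 0.0939] yaw 39.69 tilt [ 1.1e-03  8.0e-04 -1.0e+00] -> shift [ 0.1576 -0.186  -0.1559] turn -58.01
[-1.21509474  0.97262999  1.46693998]
```

View pics/w17c.png

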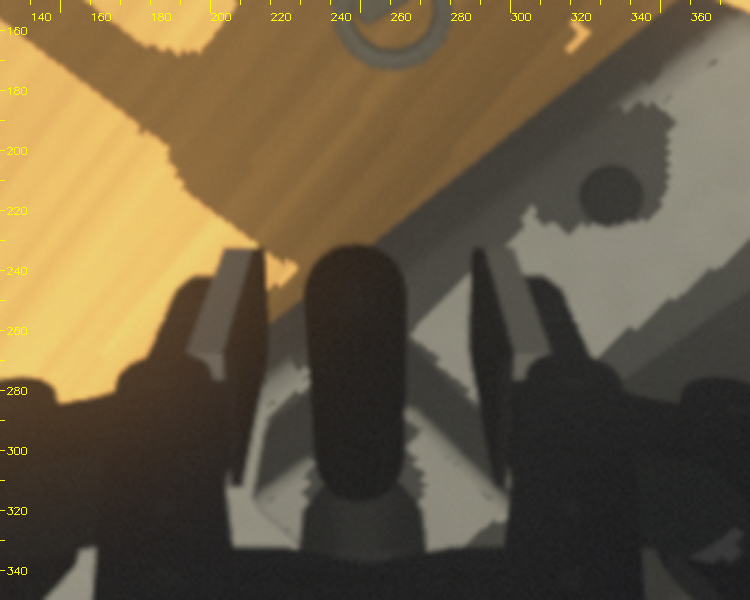

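Request:
jog_arm([
  [[0,0,0],[0,0,-0.03],0.036],
  [[0,0,0],[0,0,-0.07],0.036],
  [[0,0,-4],[0,0,-0.1],0],
  [[0,0,-11],[0.02,-0.025,-0.106],0],
  [[0,0,-18],[0.045,-0.055,-0.106],0],
  [[0,0,-25],[0.07,-0.087,-0.106],0],
  [[0,0,-32],[0.095,-0.117,-0.106],0],
  [[0,0,-39],[0.12,-0.147,-0.106],0],
  [[0,0,-46],[0.135,-0.165,-0.106],0],
  [[0,0,-53],[0.144,-0.177,-0.106],0],
  [[0,0,-58],[0.144,-0.178,-0.106],0],
  [[0,0,-58],[0.144,-0.178,-0.106],0],
])

```text
t: 14.13
tool_pos: [0.4544, 0.3165, 0.1996]
tool_rot: [-2.063, -2.369, -0.0]
contact_force: [0.6, 0.1, 0.3]
opening: -0.0004
```

```bash
python3 - <<'E'
from fit import *
o,im=snap("w18");tool(o,[.46,.30,.06],97.7);print(o["contact_force"])
crop(im,130,110,380,310,3,"pics/w18c.png")
o,im=snap("w18s","side");crop(im,150,100,310,220,5,"pics/w18sc.png")
E
```

```text
t 14.13 pos [0.4544 0.3165 0.1996] yaw 97.91 tilt [-2.e-04  4.e-04 -1.e+00] -> shift [-0.0172  0.0033  0.1396] turn 0.21
[0.63619248 0.08892381 0.29206708]
```

View pics/w18c.png

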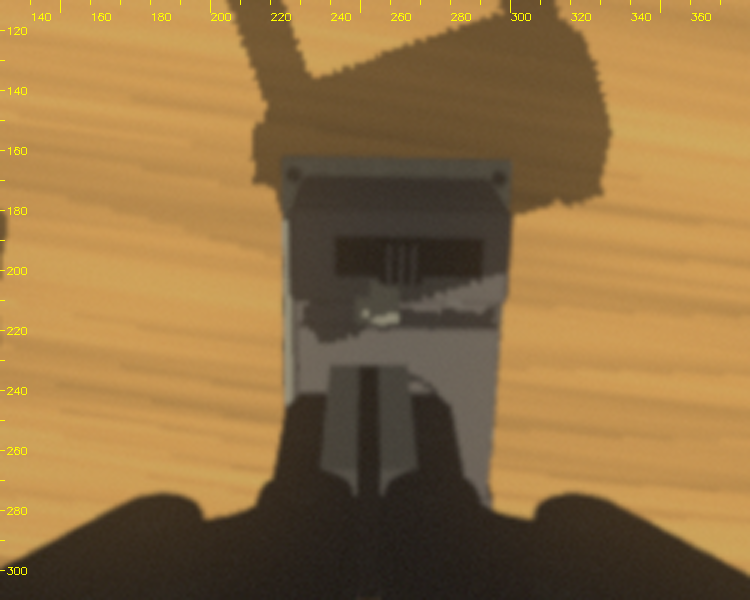

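View pics/w18sc.png

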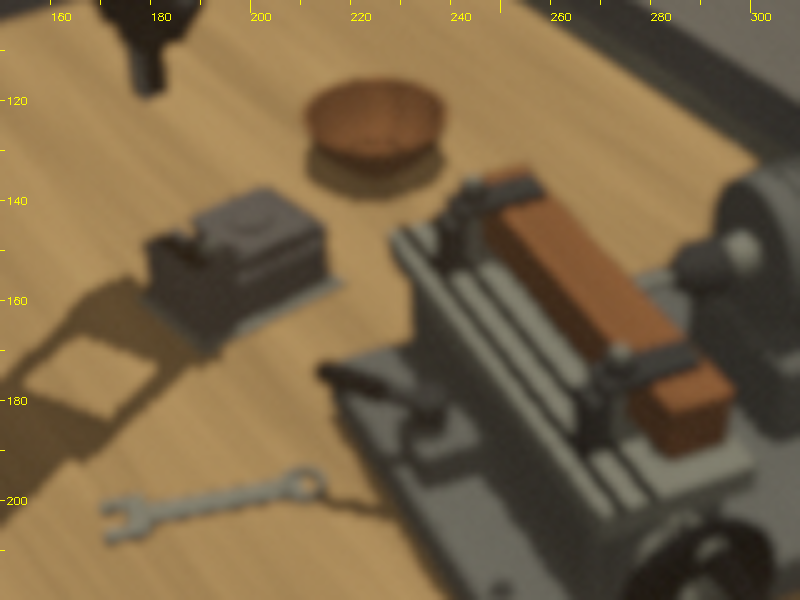

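```bash
python3 - <<'E'
from fit import *
import pickle
o=pickle.load(open("pics/w18.pkl","rb"));w=cam("wrist",o)
g=atz(w,(264,196.8),.0665);print(g,"ends",atz(w,(258.8,197),.0665),atz(w,(269.5,197),.0665),"foot",atz(w,(224,163),.004),atz(w,(300,163),.004))
# via circle-y
a=.13;ex=np.array([np.cos(a),np.sin(a)]);ey=np.array([-np.sin(a),np.cos(a)])
t=g[:2]-.004*ex-.028*ey;print(t);tool(o,np.r_[t,.0605],90+np.degrees(a))
E
```

```text
[0.46797777 0.32982128 0.0665    ] ends [0.46888049 0.32481789 0.0665    ] [0.46744166 0.33517873 0.0665    ] foot [0.45360117 0.28319237 0.004     ] [0.44140108 0.37055428 0.004     ]
[0.46764128 0.30153901]
t 14.13 pos [0.4544 0.3165 0.1996] yaw 97.91 tilt [-2.e-04  4.e-04 -1.e+00] -> shift [-0.0167  0.0111  0.1391] turn 0.46
```

Request:
jog_arm([
  [[0,0,0.4],[-0.0167,0.011,0.03],0],
  [[0,0,0.4],[-0.0167,0.011,0.065],0],
  [[0,0,0.4],[-0.0167,0.011,0.1],0],
  [[0,0,0.4],[-0.0167,0.011,0.13],0],
  [[0,0,0.4],[-0.0167,0.011,0.139],0],
  [[0,0,0.4],[-0.0167,0.011,0.139],0],
])

```text
t: 14.73
tool_pos: [0.4663, 0.2985, 0.0588]
tool_rot: [-2.077, -2.354, 0.008]
contact_force: [-0.2, -0.3, 0.1]
opening: 0.0001
```

```bash
python3 - <<'E'
from fit import *
o,im=snap("w19");tool(o,[.4676,.3015,.0605],97.4);print(o["contact_force"])
crop(im,150,130,400,330,3,"pics/w19c.png")
E
```

```text
t 14.73 pos [0.4663 0.2985 0.0588] yaw 97.15 tilt [-0.0049 -0.0023 -1.    ] -> shift [ 0.0028  0.0017 -0.0017] turn -0.25
[-0.22218945 -0.25477912  0.05373081]
```

View pics/w19c.png

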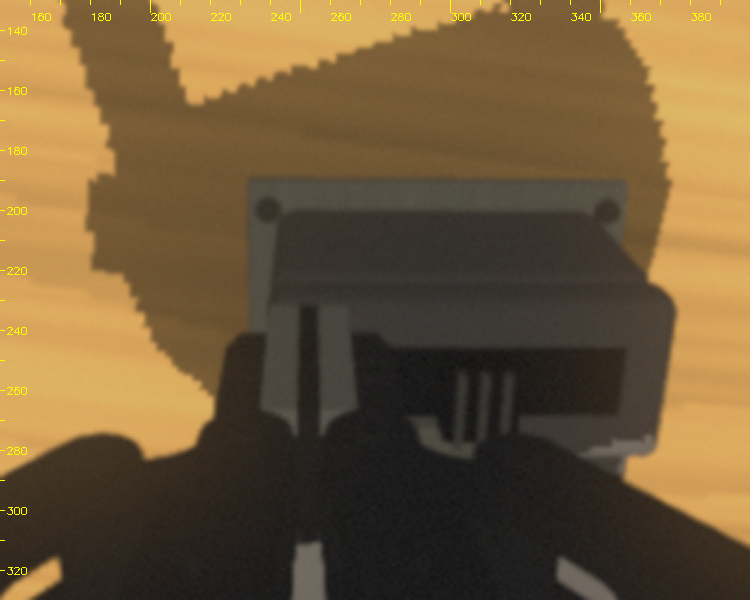

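```bash
python3 - <<'E'
from fit import *
import pickle
o=pickle.load(open("pics/w19.pkl","rb"));w=cam("wrist",o)
M=R.from_rotvec(o["tool_rot"]).as_matrix()
print(proj(w,[[.468,.3298,.0665],[.468,.3298,.0565],o["tool_pos"]]))
for u in((311,266),(303,266),(319,266)):
    g=atz(w,u,.0665);print(g,(M.T@(g-o["tool_pos"])).round(4))
for dy in(-.011,.011):print(proj(w,o["tool_pos"]+M@[0,dy,0]))
# front edge of box top row 228 z .0565 ; slot rows 245..268
for u in((311,228),(311,245),(311,268)): print(atz(w,u,.0565), (M.T@(atz(w,u,.0565)-o["tool_pos"])).round(4))
E
```

```text
[[312.37845872 264.16708856]
 [308.93299128 254.66726977]
 [252.72338669 247.58483234]]
[0.46915007 0.32929236 0.0665    ] [ 0.0302  0.0066 -0.0078]
[0.46963713 0.32515324 0.0665    ] [ 0.026   0.0066 -0.0078]
[0.468667   0.33344388 0.0665    ] [ 0.0344  0.0067 -0.0078]
[[252.7384815  228.72659898]]
[[252.70875279 265.58025696]]
[0.45216727 0.3279535  0.0565    ] [ 0.031  -0.0103  0.0023]
[0.46205553 0.32982569 0.0565    ] [ 0.0316 -0.0003  0.0022]
[0.4761193  0.33251748 0.0565    ] [0.0325 0.014  0.0022]
```

Request:
jog_arm([
  [[0,0,0],[0.004,0.003,-0.001],0],
  [[0,0,0],[0.008,0.003,-0.001],0],
  [[0,0,0],[0.012,0.003,-0.001],0],
  [[0,0,0],[0.015,0.003,-0.001],0],
  [[0,0,0],[0.018,0.003,-0.001],0],
  [[0,0,0],[0.021,0.003,-0.001],0],
  [[0,0,0],[0.023,0.003,-0.001],0],
  [[0,0,0],[0.023,0.003,-0.001],0],
])

```text
t: 15.45
tool_pos: [0.468, 0.3234, 0.0621]
tool_rot: [2.075, 2.358, 0.001]
contact_force: [0.9, -2.1, 1.7]
opening: 0.0002
```

```bash
python3 - <<'E'
from fit import *
o,im=snap("w20");tool(o,[.4676,.3015,.0605],97.4);print(o["contact_force"])
crop(im,150,130,400,330,3,"pics/w20c.png")
E
```

```text
t 15.45 pos [0.468  0.3234 0.0621] yaw 97.32 tilt [ 7.e-04 -0.e+00 -1.e+00] -> shift [-0.0217 -0.0032  0.0016] turn -0.08
[ 0.89869115 -2.0708526   1.66611732]
```

View pics/w20c.png

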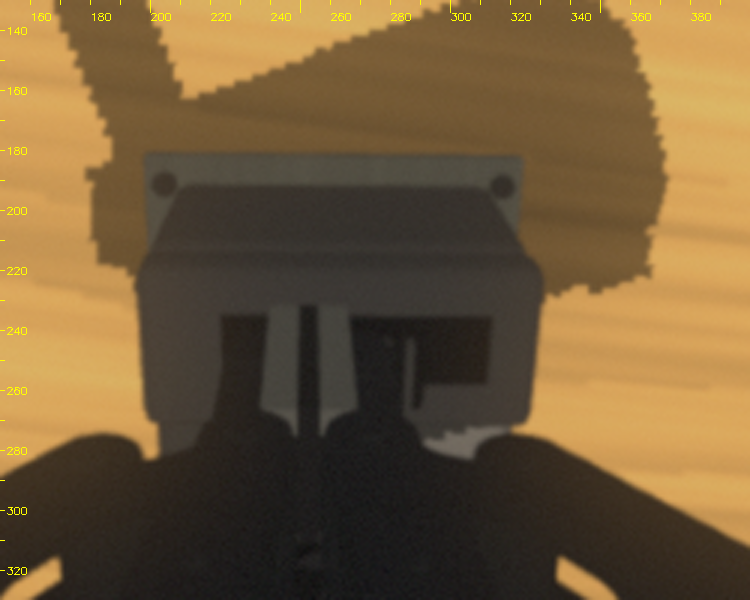

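Request:
jog_arm([
  [[0,0,0],[0.002,0,0.001],0],
  [[0,0,0],[0.004,0,0.001],0],
  [[0,0,0],[0.006,0,0.001],0],
  [[0,0,0],[0.007,0,0.001],0],
  [[0,0,0],[0.007,0,0.001],0],
])

```text
t: 15.92
tool_pos: [0.4671, 0.3279, 0.0605]
tool_rot: [2.073, 2.356, -0.007]
contact_force: [1.1, -11.0, 3.2]
opening: -0.0001
```

```bash
python3 - <<'E'
from fit import *
o,im=snap("w21");tool(o,[.4676,.3015,.0605],97.4);print(o["contact_force"])
o,im=snap("w21s","side");crop(im,150,80,310,200,5,"pics/w21sc.png")
E
```

```text
t 15.92 pos [0.4671 0.3279 0.0605] yaw 97.33 tilt [-3.0e-04 -5.5e-03 -1.0e+00] -> shift [-0.0263 -0.0029  0.0002] turn -0.07
[  1.08739274 -10.97874934   3.21410046]
```

View pics/w21.png

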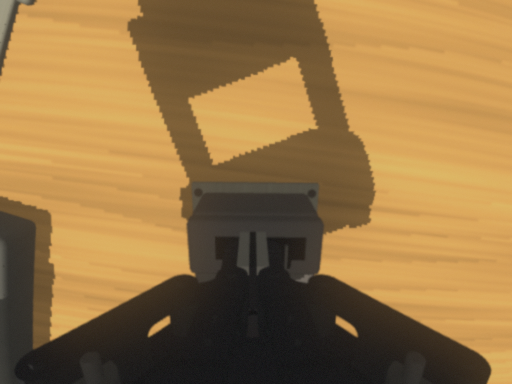

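View pics/w21sc.png

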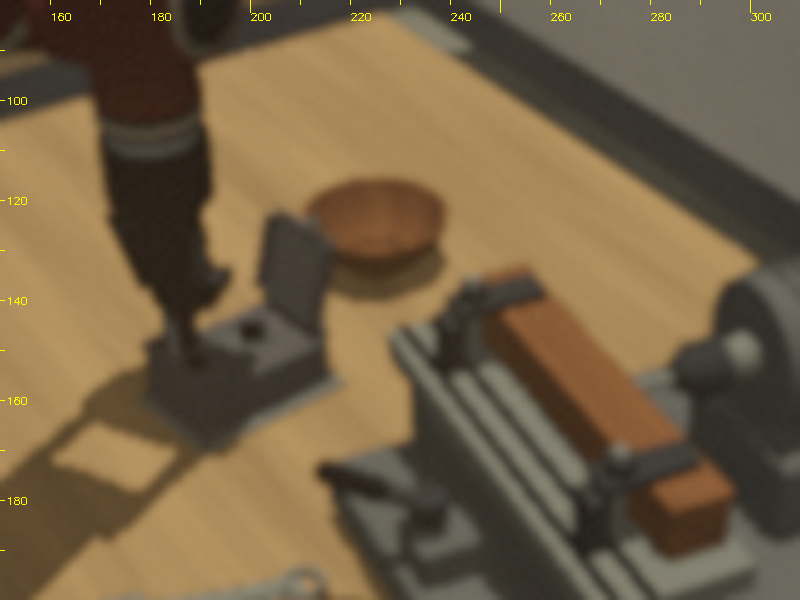

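Request:
jog_arm([
  [[0,0,0],[-0.006,0,0],0],
  [[0,0,0],[-0.014,0,0],0],
  [[0,0,0],[-0.022,0,-0.002],0],
  [[0,0,0],[-0.026,-0.003,-0.02],0],
  [[0,0,0],[-0.026,-0.01,-0.055],0],
  [[0,0,0],[-0.02,-0.02,-0.09],0],
  [[0,0,0],[-0.01,-0.02,-0.12],0],
  [[0,0,0],[-0.01,-0.02,-0.13],0],
  [[0,0,0],[-0.01,-0.02,-0.13],0],
])

```text
t: 16.77
tool_pos: [0.4501, 0.3188, 0.195]
tool_rot: [2.073, 2.357, 0.012]
contact_force: [0.1, 0.2, 0.3]
opening: -0.0005
```

```bash
python3 - <<'E'
from fit import *
o,im=snap("w22");tool(o,[.523,.335,.07],97.4);print(o["contact_force"])
crop(im,170,120,340,280,4,"pics/w22c.png")
E
```

```text
t 16.77 pos [0.4501 0.3188 0.195 ] yaw 97.34 tilt [ 0.0065  0.0042 -1.    ] -> shift [0.0063 0.0735 0.1255] turn -0.06
[0.10781641 0.15724931 0.34868711]
```

View pics/w22c.png

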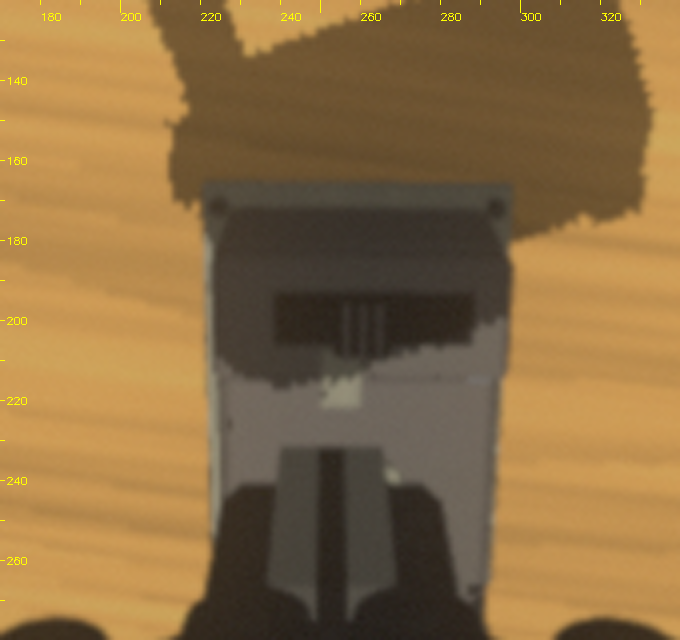

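```bash
python3 - <<'E'
from fit import *
import pickle
im=cv2.imread("pics/w21s.png")
crop(im,175,115,235,175,10,"pics/w21sd.png")
print(atz(D,(200.4,145.6),.054))
o=pickle.load(open("pics/w22.pkl","rb"));w=cam("wrist",o)
print([atz(w,u,z) for u,z in (((259.5,200),.0665),((220,166),.004),((297,166),.004))])
E
```

```text
[0.52638728 0.32836408 0.054     ]
[array([0.46700229, 0.32822454, 0.0665    ]), array([0.45327248, 0.28233183, 0.004     ]), array([0.4420017 , 0.37000963, 0.004     ])]
```

View pics/w21sd.png

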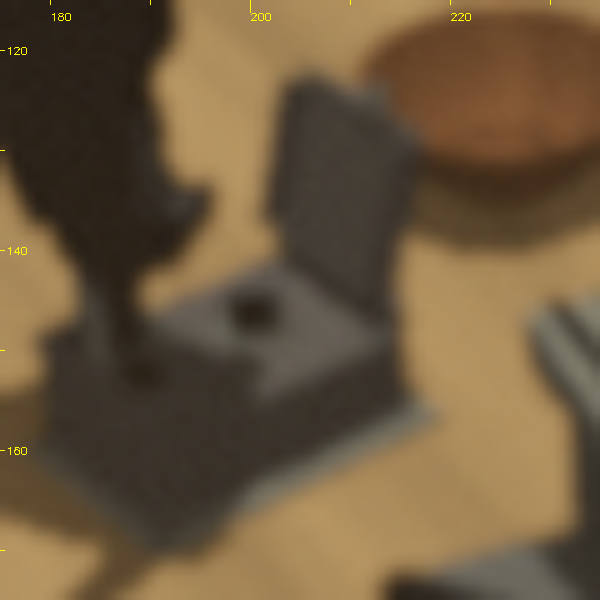

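Request:
jog_arm([
  [[0,0,0],[0.006,-0.015,0],0.07],
  [[0,0,0],[0.006,-0.02,0],0.07],
  [[0,0,0],[0.006,-0.02,0],0.07],
  [[0,0,0],[0.006,-0.02,0],0.07],
])

```text
t: 17.15
tool_pos: [0.4271, 0.3203, 0.1887]
tool_rot: [-2.075, -2.358, 0.004]
contact_force: [1.0, 0.6, -0.3]
opening: 0.0484
```

```bash
python3 - <<'E'
from fit import *
o,im=snap("w23");tool(o,[.523,.335,.07],97.4)
crop(im,170,120,340,280,4,"pics/w23c.png")
E
```

```text
t 17.15 pos [0.4271 0.3203 0.1887] yaw 97.3 tilt [-0.0025 -0.0016 -1.    ] -> shift [0.0026 0.0974 0.1185] turn -0.1
```

View pics/w23c.png

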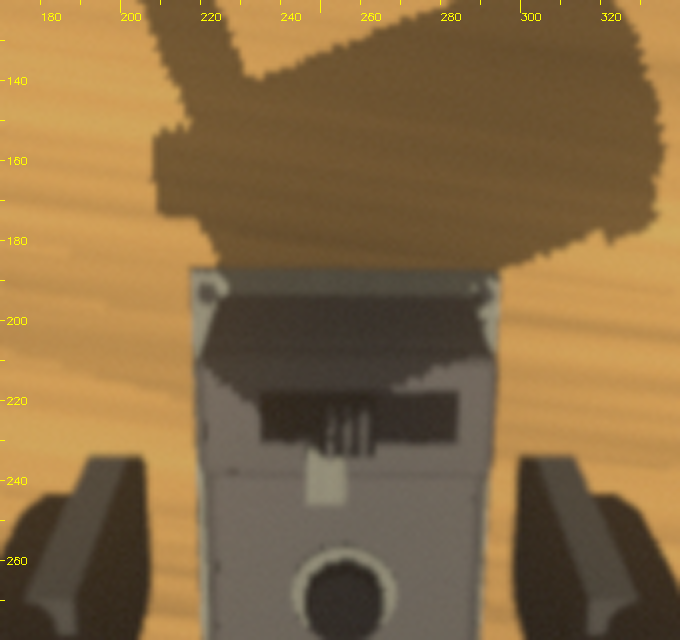

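```bash
python3 - <<'E'
from fit import *
import pickle
o=pickle.load(open("pics/w23.pkl","rb"));w=cam("wrist",o)
b=atz(w,(256.3,270),.054);print(b, atz(w,(256.5,228),.0665))
tool(o,np.r_[b[:2],.066],97.4)
E
```

```text
[0.52362604 0.33663104 0.054     ] [0.46947741 0.32948524 0.0665    ]
t 17.15 pos [0.4271 0.3203 0.1887] yaw 97.3 tilt [-0.0025 -0.0016 -1.    ] -> shift [0.0041 0.0982 0.1225] turn -0.1
```

Request:
jog_arm([
  [[0,0,0],[0.002,0.03,0.01],0],
  [[0,0,0],[0.004,0.06,0.02],0],
  [[0,0,0],[0.004,0.085,0.04],0],
  [[0,0,0],[0.004,0.097,0.07],0],
  [[0,0,0],[0.004,0.098,0.1],0],
  [[0,0,0],[0.004,0.098,0.115],0],
  [[0,0,0],[0.004,0.098,0.115],0],
  [[0,0,0],[0.004,0.098,0.115],0],
])

```text
t: 17.87
tool_pos: [0.524, 0.3367, 0.0742]
tool_rot: [-2.075, -2.357, 0.004]
contact_force: [0.2, -0.5, 0.4]
opening: -0.0
```

```bash
python3 - <<'E'
from fit import *
o,im=snap("w24");tool(o,[.524,.3365,.054],97.4);print(o["contact_force"])
o,im=snap("w24s","side");crop(im,175,95,245,175,8,"pics/w24sc.png")
E
```

```text
t 17.87 pos [0.524  0.3367 0.0742] yaw 97.27 tilt [-0.0027 -0.0014 -1.    ] -> shift [-0.0001  0.      0.0202] turn -0.13
[ 0.21709726 -0.46927409  0.43113956]
```

View pics/w24.png

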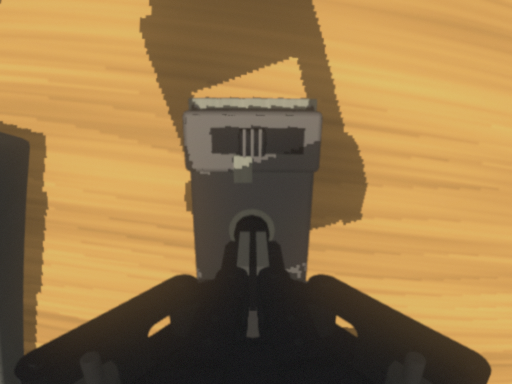

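View pics/w24sc.png

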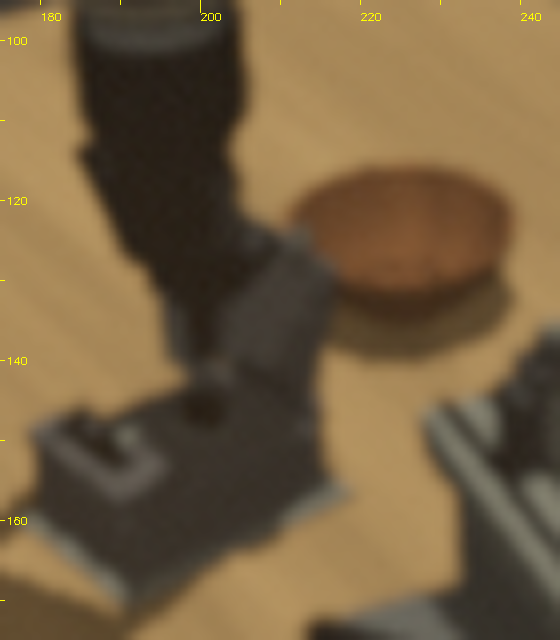

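Request:
jog_arm([
  [[0,0,0],[0,0,0.008],0],
  [[0,0,0],[0,0,0.016],0],
  [[0,0,0],[0,0,0.021],0],
  [[0,0,0],[0,0,0.024],0],
  [[0,0,0],[0,0,0.026],0],
  [[0,0,0],[0,0,0.026],0],
])

```text
t: 18.47
tool_pos: [0.5243, 0.3374, 0.0503]
tool_rot: [-2.075, -2.358, 0.001]
contact_force: [-1.7, -1.0, 3.9]
opening: -0.0004
```

Request:
jog_arm([
  [[0,0,0],[0,0,0.0015],0],
  [[0,0,0],[0,0,0.003],0],
  [[0,0,0],[0,0,0.003],0],
])

```text
t: 18.72
tool_pos: [0.5245, 0.3375, 0.0498]
tool_rot: [-2.075, -2.358, 0.002]
contact_force: [-8.0, -5.7, 16.6]
opening: 0.0001
```

Request:
jog_arm([
  [[0,0,0],[0,0,-0.005],0],
  [[0,0,0],[0,0,-0.02],0],
  [[0,0,0],[0,-0.01,-0.05],0],
  [[0,0,0],[0,-0.03,-0.085],0],
  [[0,0,0],[0,-0.06,-0.12],0],
  [[0,0,0],[0,-0.09,-0.15],0.05],
  [[0,0,0],[0,-0.11,-0.17],0.07],
  [[0,0,0],[0,-0.11,-0.18],0.07],
  [[0,0,0],[0,-0.11,-0.18],0.07],
  [[0,0,0],[0,-0.11,-0.18],0.07],
])

```text
t: 19.55
tool_pos: [0.4158, 0.3235, 0.2268]
tool_rot: [2.075, 2.358, 0.002]
contact_force: [-1.1, 0.2, -0.5]
opening: 0.0606
```

```bash
python3 - <<'E'
from fit import *
o,im=snap("w25");tool(o,[.524,.3365,.054],97.4);print(o["contact_force"])
o,s=snap("w25s","side");crop(s,200,120,350,240,5,"pics/w25sc.png")
o,s2=snap("w25c","scene")
a=cv2.imread("pics/side0.png")
cv2.imwrite("pics/w25cmp.png",np.hstack([cv2.resize(im,(400,300)),cv2.resize(s2,(400,300))]))
d=cv2.absdiff(a,s).max(2);d[:, :]=(d>40)*255;cv2.imwrite("pics/w25d.png",d)
E
```

```text
t 19.55 pos [0.4158 0.3235 0.2268] yaw 97.3 tilt [ 1.2e-03  4.0e-04 -1.0e+00] -> shift [-0.0009  0.1087  0.173 ] turn -0.1
[-1.0997233   0.18758841 -0.47395641]
```

View pics/w25cmp.png

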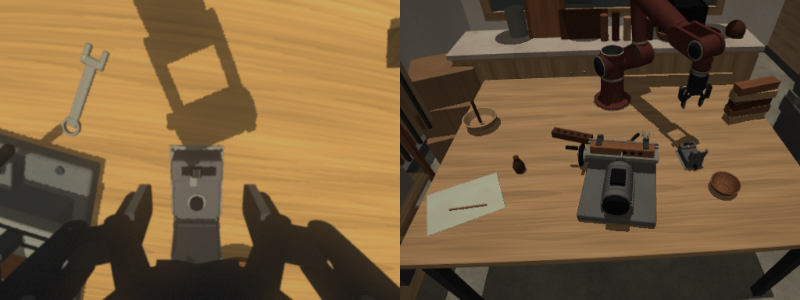

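View pics/w25sc.png

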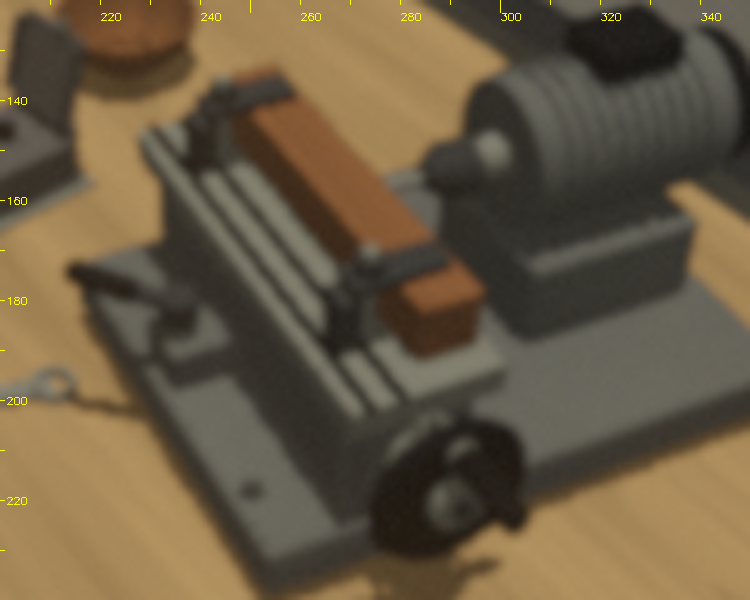

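View pics/w25d.png

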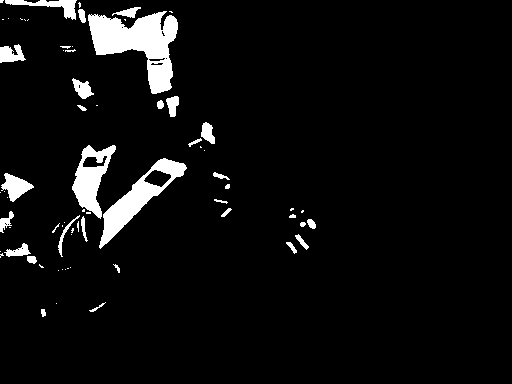

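```bash
python3 -c "
from station import job,ctrl
o=ctrl.get_obs();print(o['t'],o['dq'].round(3));print(job.finish_job())"
```

```text
19.7 [-0.001  0.006 -0.003 -0.001  0.002  0.002]
the job is handed in; nothing more can be done
None
```

The job is done in the order asked and was handed in at 19.7 s; no verdict came back.

- **Handwheel:** I wound it anticlockwise from about 1.25 rad to about -1.85 rad, then clockwise straight up to zero without overshooting. After I let go, the dial's zero line was about 1 px (about 0.015 rad) short of the index line. I did not check the dial close up again after clamping. In the last side picture the handle still stood at the top.
- **Clamp lever:** I swung it clockwise to its stop. The last push took 24 N and moved it only 0.2 mm. It stayed there after release.
- **Thumb catch and flap:** I slid the catch to its stop at 11 N. The flap sprang open and was still open in the last pictures.
- **Start button:** I pressed it to its hard stop, about 4 mm of travel at 17 N, and let it go. In the last wrist picture nothing was touching it, but I did not measure that it came fully back out.
- **Other objects:** Comparing the first and last side pictures, only the arm, shadows, wheel, lever and flap had changed. The bowl, vase, bar and wrench showed no movement.

One disagreement came up: my first, distant reading of the lever pivot was about 6 mm off a closer one, so I used the closer one.

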